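# Pack the full bottles by feel and stamp the docket

### The job

Some of the juice bottles on the packing table are full and some are empty, and they look alike: feel by lifting which is which, and stand the full ones in the sliding packing tray and the empties in the returns crate. Then slide the tray until the cross on its docket is under the stamp's tip and press the stamp's cap down briefly.

Things in the scene. Friction and masses are not known exactly. Their poses are not given: they have to be found in the camera images.
- bottle_1: (None if absent): closed dark juice bottle, red cap, all look alike. Body 70 mm across up to 80 mm high, then shoulder, 30 mm neck, cap 40 mm across from 110 to 135 mm; grip the cap from above, pads 122 mm above the bottom. Origin: centre of the underside, z up. Stands loose on the table at the start. Full it weighs 570-670 g, empty 250-290 g; neither looks nor name tell which
- bottle_2: (None if absent): closed dark juice bottle, red cap, all look alike. Body 70 mm across up to 80 mm high, then shoulder, 30 mm neck, cap 40 mm across from 110 to 135 mm; grip the cap from above, pads 122 mm above the bottom. Origin: centre of the underside, z up. Stands loose on the table at the start. Full it weighs 570-670 g, empty 250-290 g; neither looks nor name tell which
- bottle_3: (None if absent): closed dark juice bottle, red cap, all look alike. Body 70 mm across up to 80 mm high, then shoulder, 30 mm neck, cap 40 mm across from 110 to 135 mm; grip the cap from above, pads 122 mm above the bottom. Origin: centre of the underside, z up. Stands loose on the table at the start. Full it weighs 570-670 g, empty 250-290 g; neither looks nor name tell which
- bottle_4: (None if absent): closed dark juice bottle, red cap, all look alike. Body 70 mm across up to 80 mm high, then shoulder, 30 mm neck, cap 40 mm across from 110 to 135 mm; grip the cap from above, pads 122 mm above the bottom. Origin: centre of the underside, z up. Stands loose on the table at the start. Full it weighs 570-670 g, empty 250-290 g; neither looks nor name tell which
- bottle_5: (None if absent): closed dark juice bottle, red cap, all look alike. Body 70 mm across up to 80 mm high, then shoulder, 30 mm neck, cap 40 mm across from 110 to 135 mm; grip the cap from above, pads 122 mm above the bottom. Origin: centre of the underside, z up. Stands loose on the table at the start. Full it weighs 570-670 g, empty 250-290 g; neither looks nor name tell which
- bottle_6: (None if absent): closed dark juice bottle, red cap, all look alike. Body 70 mm across up to 80 mm high, then shoulder, 30 mm neck, cap 40 mm across from 110 to 135 mm; grip the cap from above, pads 122 mm above the bottom. Origin: centre of the underside, z up. Stands loose on the table at the start. Full it weighs 570-670 g, empty 250-290 g; neither looks nor name tell which
- track: fixed aluminium track, 100 x 550 mm, 15 mm high, on the table under the packing tray; origin at table height below the tray's middle line; its y axis is the sliding direction
- tray: plywood packing tray, slides in the track along its own y only (3 N drag, 210 mm between stops, stays where left). Outer 112 x 282 mm (x, y), walls 6 mm, rim 46 mm above its origin; room for three bottles in a row along y, 85 mm apart. Origin under the box's centre, 15 mm above the table. Ledge with paper docket on its +x side, brass handle beyond its -y end
- tray_floor (a point): centre of the tray's inner floor, 21 mm above the table; axes as the tray's
- tray_handle (a point): middle of the brass handle bar of the tray: bar 14 mm thick, along the tray's x, 54 mm free between its two posts, 115 mm above the table; pinch it from above with the fingers closing along the tray's y
- docket_mark (a point): centre of the black cross on the white paper docket on the tray's ledge, 36 mm above the table; it lies 92 mm in +x from the tray's middle and slides with the tray
- stamp: grey date stamp, fixed to the table on the far side of the track, 144 mm high, its arm reaching over the tray's ledge; origin on the table exactly below its tip
- stamp_tip (a point): point of the stamp's thin tip at rest, 50 mm above the table, pointing down; the cross must be brought under it
- plunger (a joint): travel of the stamp's sprung cap: 0 = up, 0.014 m = fully down; the spring takes 2.4 N to start, 6.6 N at 7 mm and 10.8 N at the bottom
- plunger_top (a point): centre of the top of the stamp's round black cap, 38 mm across, 144 mm above the table when up; press it straight down
- crate: fixed open wooden returns crate, outer 192 x 192 mm, walls 6 mm, rim 50 mm above the table, inside 180 x 180 mm (room for four bottles, two by two, 88 mm apart); origin under its centre, axes along its sides
- crate_floor (a point): centre of the crate's inner floor, 6 mm above the table
- cup: bystander: white mug 80 mm across, 65 mm high; origin at its underside. Leave alone
- label_roll: bystander: roll of paper labels, 90 mm across, 55 mm high, origin at its underside. Leave alone
- order_box: bystander: cardboard box 140 x 100 x 60 mm, origin at its underside. Leave alone

How it is judged:
On the way, in this order (a step that is already met when the one before it is completed fails the run):
1. every bottle stands upright on the floor of its right place: full ones in the packing tray, empty ones in the returns crate (angle between each of bottle_1, bottle_2, bottle_3, bottle_4, bottle_5, bottle_6's own z axis and vertical below 0.12 rad and ((x of bottle_1 in the frame of tray_floor between -0.05 and 0.05 m and y of bottle_1 in the frame of tray_floor between -0.135 and 0.135 m and z of bottle_1 in the frame of tray_floor between -0.01 and 0.012 m and contact force between bottle_1 and tray above 4.2 N) or (x of bottle_1 in the frame of crate_floor between -0.09 and 0.09 m and y of bottle_1 in the frame of crate_floor between -0.09 and 0.09 m and z of bottle_1 in the frame of crate_floor between -0.01 and 0.012 m and contact force between bottle_1 and crate between 1.2 and 4.2 N)) and ((x of bottle_2 in the frame of tray_floor between -0.05 and 0.05 m and y of bottle_2 in the frame of tray_floor between -0.135 and 0.135 m and z of bottle_2 in the frame of tray_floor between -0.01 and 0.012 m and contact force between bottle_2 and tray above 4.2 N) or (x of bottle_2 in the frame of crate_floor between -0.09 and 0.09 m and y of bottle_2 in the frame of crate_floor between -0.09 and 0.09 m and z of bottle_2 in the frame of crate_floor between -0.01 and 0.012 m and contact force between bottle_2 and crate between 1.2 and 4.2 N)) and ((x of bottle_3 in the frame of tray_floor between -0.05 and 0.05 m and y of bottle_3 in the frame of tray_floor between -0.135 and 0.135 m and z of bottle_3 in the frame of tray_floor between -0.01 and 0.012 m and contact force between bottle_3 and tray above 4.2 N) or (x of bottle_3 in the frame of crate_floor between -0.09 and 0.09 m and y of bottle_3 in the frame of crate_floor between -0.09 and 0.09 m and z of bottle_3 in the frame of crate_floor between -0.01 and 0.012 m and contact force between bottle_3 and crate between 1.2 and 4.2 N)) and ((x of bottle_4 in the frame of tray_floor between -0.05 and 0.05 m and y of bottle_4 in the frame of tray_floor between -0.135 and 0.135 m and z of bottle_4 in the frame of tray_floor between -0.01 and 0.012 m and contact force between bottle_4 and tray above 4.2 N) or (x of bottle_4 in the frame of crate_floor between -0.09 and 0.09 m and y of bottle_4 in the frame of crate_floor between -0.09 and 0.09 m and z of bottle_4 in the frame of crate_floor between -0.01 and 0.012 m and contact force between bottle_4 and crate between 1.2 and 4.2 N)) and ((x of bottle_5 in the frame of tray_floor between -0.05 and 0.05 m and y of bottle_5 in the frame of tray_floor between -0.135 and 0.135 m and z of bottle_5 in the frame of tray_floor between -0.01 and 0.012 m and contact force between bottle_5 and tray above 4.2 N) or (x of bottle_5 in the frame of crate_floor between -0.09 and 0.09 m and y of bottle_5 in the frame of crate_floor between -0.09 and 0.09 m and z of bottle_5 in the frame of crate_floor between -0.01 and 0.012 m and contact force between bottle_5 and crate between 1.2 and 4.2 N)) and ((x of bottle_6 in the frame of tray_floor between -0.05 and 0.05 m and y of bottle_6 in the frame of tray_floor between -0.135 and 0.135 m and z of bottle_6 in the frame of tray_floor between -0.01 and 0.012 m and contact force between bottle_6 and tray above 4.2 N) or (x of bottle_6 in the frame of crate_floor between -0.09 and 0.09 m and y of bottle_6 in the frame of crate_floor between -0.09 and 0.09 m and z of bottle_6 in the frame of crate_floor between -0.01 and 0.012 m and contact force between bottle_6 and crate between 1.2 and 4.2 N))), for 0.4 s.
2. then the tray has been slid so that the docket's cross lies under the stamp's tip, within 5 mm seen from above (horizontal distance between docket_mark and stamp_tip below 0.005 m), for 0.3 s.
3. then, with the cross under the tip, the stamp's cap is pressed down at least 7 mm of its 14 mm for 0.2 s (horizontal distance between docket_mark and stamp_tip below 0.005 m and value of joint plunger above 0.007 m), for 0.2 s.
At the end, for the whole second after the job is handed in: Every bottle stands upright (within 7 degrees) and at rest, the full ones on the floor of the packing tray and the empty ones on the floor of the returns crate; the docket's cross is still under the stamp's tip within 5 mm; the stamp's cap is up again (all of step 1 and linear speed of each of bottle_1, bottle_2, bottle_3, bottle_4, bottle_5, bottle_6 below 0.03 m/s and horizontal distance between docket_mark and stamp_tip below 0.005 m and value of joint plunger below 0.002 m); the robot touches nothing.
It fails at once if the stamp's cap is pressed (over 4 mm) while the docket's cross is more than 8 mm from under the tip (value of joint plunger above 0.004 m and horizontal distance between docket_mark and stamp_tip above 0.008 m).
It fails at once if the stamp is pushed with more than 25 N (contact force between stamp and anything else above 25 N).
It fails at once if the mug is moved by more than 30 mm (distance of cup from where it was at the start of the episode above 0.03 m).
It fails at once if the label roll is moved by more than 30 mm (distance of label_roll from where it was at the start of the episode above 0.03 m).
It fails at once if the cardboard box is moved by more than 30 mm (distance of order_box from where it was at the start of the episode above 0.03 m).
Of bottle_1, bottle_2, bottle_3, bottle_4, bottle_5, bottle_6 only 4 to 6 are there at a start; the rules pass over those that are not, and their reading is None.
At some moment in a run one of bottle_1, bottle_2, bottle_3, bottle_4, bottle_5, bottle_6 may be knocked a few centimetres aside while the robot is not near it.
It also fails if it takes over 210 s, if anything falls off the work surface, if the arm or the gripper's body presses on something with over 40 N, if the wrist force passes 120 N, or if a joint passes its speed limit or range.

### The arm

A 6-joint arm with a two-finger parallel gripper is mounted at the origin on the work surface. World frame = base frame: x ahead of the robot, y to its left, z up, the work surface at z = 0. Lengths are in m, angles in rad, forces in N, time in s.
With the tool pointing down it reaches from about 0.4 to 0.825 m from the base axis. Payload 7 kg.
Tool frame: the origin (TCP) lies at the very end of the fingers, on their centre line; the grasp point (between the pads) lies 19 mm behind it; z points along the fingers, y is the direction in which the jaws open and shut (so a half turn about z gives the same grasp; the last joint's range is limited). The gripper opens to 88 mm and grips with 3 to 60 N. Pads are 19 mm wide; open, the fingers measure 130 mm over their backs; the gripper's body (78 mm by 193 mm) begins 47 mm behind the grasp point.
Start: joints at [1.441, 0.359, 0.012, 0, -1.224, -0.288], TCP at [0.274, 0.617, 0.227] pointing down, gripper open.
Joint ranges: [-3.07, 3.07], [-1.43, 2.12], [-1.02, 1.25], [-3.03, 1.67], [-3.05, -0], [-3.03, 3.03]. Speed limits (rad/s): [2.39, 2.39, 3.01, 3.14, 3.14, 3.14].

### API

Orientations are given as [roll, pitch, yaw] about the fixed x, y, z axes, in that order (R = Rz(yaw) Ry(pitch) Rx(roll)).
In Python, from rig import env, viewer gives the robot as it stands.
- The arm moves only by the tool move_arm, never from a script. Its argument "increments" is a list that holds one entry, the list of rows, each a list of 6 numbers: the shift along the tool's x, y, z in cm, then the turn, a rotation vector about the tool's x, y, z in degrees. A call has 1 to 10 rows; each row shifts and turns the pose as measured when the row begins, along the tool's axes as they then stand; what a row does not reach is not made up. A row lasts 1/8 s, in which the tool goes at most 62.5 mm and 10.7 degrees, less where a joint would pass 70% of its speed; a pose out of reach is approached as far as the arm can. A call is refused whole if a number of a shift passes 6.25 or a number of a turn 10.7, either way. A call with a gripper value outside its range is refused whole. "grip" is the finger opening in cm, from 0 to 8.76, set as the call begins (left out, the last holds). The fingers move at their own pace and stop on an object; "force" is the grip in N (left out, the last holds). Time passes only in rows, so rows that do not move let the fingers close. It gives the time, the measured TCP pose, the force and the opening at its end, in the units of the state.
- env.get_state(): the state, without advancing time (a new reading comes with each control period).
- viewer.get_image(name): name is "scene" or "top"; returns the picture (384x512x3 uint8, red, green, blue); there is no depth.
- viewer.camera_params(name): a dict with "fx", "fy", "cx", "cy" (pixels), "dist_coeffs" ([k1, k2, p1, p2, k3] as OpenCV has them; the pictures are not rectified), "R" (3x3) and "t" (3): a world point X has camera coordinates R X + t. Camera axes: x right, y down, z forward; pixel columns grow to the right and rows downward; lengths in m; the calibration is good to about 2 mm. A picture is of the moment at which its call begins. camera_params takes no time and is no camera call.
- env.finish_job(): hands the job in, once; it reports no verdict.
The state is a dict: "time": time; "joints": joint angles; "joint_velocities": joint speeds; "joint_torque": joint torques, N m; "ee_pos": TCP position; "tool_rot": TCP orientation; "force": force on the tool from outside, world axes, zero at the start; "ft_torque": the same for the moment, N m; "gripper_width": finger opening in m.
Only numpy, scipy, OpenCV 4.12 (cv2) and the standard library are available. Lean on these libraries where they do the work, as an engineer would, in place of code of your own. Each camera call takes 0.05 s, during which the arm holds its last target.

## Working session

There is one attempt and no reset: what is moved stays moved. The work goes in short steps, Python scripts to look and compute and a tool call to move; the robot and the scene stay as the last step left them, time stands still between calls to the robot, and variables do not carry over. Pictures are saved under pics/ and viewed, and the job is handed in when it is done.

Besides the shell and the picture viewer there is one more tool, called after ">>>" as name([rows], argument=value, ...), one row to a line, values as JSON. move_arm: Moves the arm, as the interface text tells. Its arguments: {"type":"object","properties":{"increments":{"type":"array","items":{"type":"array","items":{"type":"array","items":{"type":"number"}}}},"grip":{"type":"number"},"force":{"type":"number"}},"required":["increments"]}

```bash
ls; mkdir -p pics; python3 - <<'E'
from rig import env, viewer
import cv2,json
print(env.get_state())
for n in ("scene","top"):
    im=viewer.get_image(n); cv2.imwrite(f"pics/{n}0.png",cv2.resize(im[:,:,::-1],(800,600),interpolation=cv2.INTER_CUBIC))
    cv2.imwrite(f"pics/{n}0raw.png",im[:,:,::-1])
    print(n,viewer.camera_params(n))
E
```

```text
pics
{'time': 0.0, 'joints': array([ 1.44106021e+00,  3.59359800e-01,  1.10352614e-02, -3.28818084e-04,
       -1.22409501e+00, -2.88119446e-01]), 'joint_velocities': array([ 3.87962038e-03,  1.30340581e-03, -4.02314425e-04,  1.58108809e-03,
        1.73435109e-03, -5.79682185e-05]), 'joint_torque': array([-6.58156641e-04, -5.82721889e+01,  2.93062556e+01,  6.99729234e+00,
        6.75067960e-03, -1.48849299e-04]), 'ee_pos': array([0.27373627, 0.61645817, 0.22563378]), 'tool_rot': array([ 3.13994850e+00, -1.64912563e-04, -4.17967414e-01]), 'force': array([-0.38569251, -0.66839159, -0.62680097]), 'ft_torque': array([0.00322235, 0.08284882, 0.01159084]), 'gripper_width': 0.08771700489246642}
scene {'fx': 451.6340635480868, 'fy': 451.6340635480868, 'cx': 253.82536696123282, 'cy': 195.1485359119499, 'dist_coeffs': array([-0.09481558,  0.        ,  0.        ,  0.        ,  0.        ]), 'R': array([[ 0.85787765,  0.51380393, -0.00717317],
       [ 0.40029702, -0.67698232, -0.61762225],
       [-0.32219284,  0.52697293, -0.78644218]]), 't': array([-0.44565239, -0.19069446,  1.48949193])}
top {'fx': 429.1070088100162, 'fy': 429.1070088100162, 'cx': 252.82409652132847, 'cy': 190.37911870415033, 'dist_coeffs': array([0.00377958, 0.        , 0.        , 0.        , 0.        ]), 'R': array([[-0.0232587 , -0.99957746, -0.01743384],
       [-0.98698825,  0.02573403, -0.15871972],
       [ 0.1591013 ,  0.01351538, -0.98716975]]), 't': array([-0.03027959,  0.55828163,  1.38487429])}
```

View pics/scene0.png

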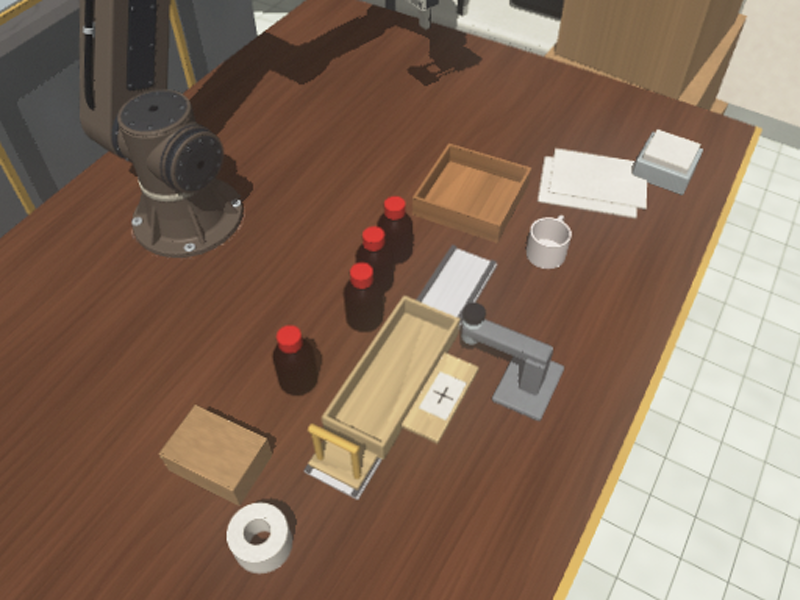

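View pics/top0.png

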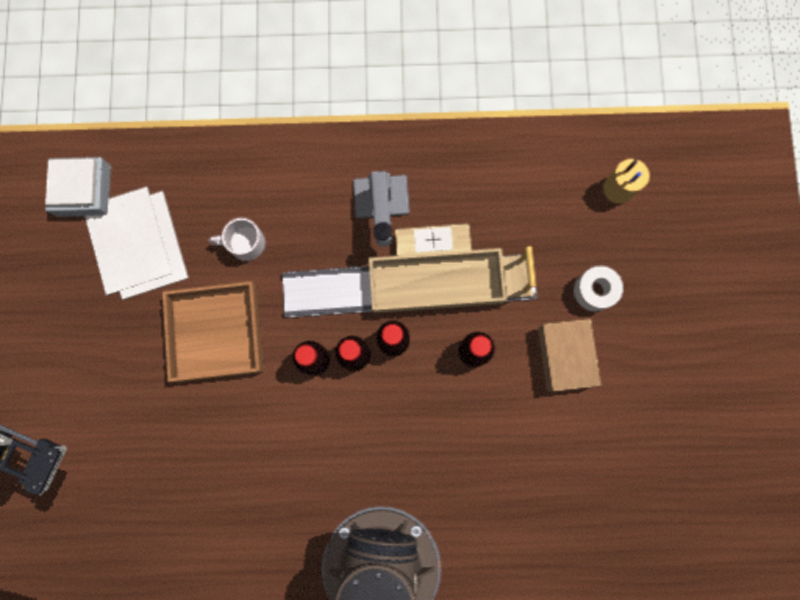

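Both views show four bottles: red caps in the top view at about (306,355), (350,350), (392,336) and (480,346) in 800x600 pixels. The crate is at (211,333), the tray at (437,281), the docket cross at (433,240) and the stamp cap at (383,232).

```bash
cat > h.py <<'E'
import numpy as np, cv2
from scipy.spatial.transform import Rotation as Rn
from rig import env, viewer
def ray(cam,uv,z):
    p=viewer.camera_params(cam); K=np.array([[p['fx'],0,p['cx']],[0,p['fy'],p['cy']],[0,0,1]])
    n=cv2.undistortPoints(np.array([[uv]],float),K,np.array(p['dist_coeffs']))[0,0]
    R=np.array(p['R']);t=np.array(p['t']); C=-R.T@t; d=R.T@np.array([n[0],n[1],1])
    return C+d*(z-C[2])/d[2]
def proj(cam,X):
    p=viewer.camera_params(cam); K=np.array([[p['fx'],0,p['cx']],[0,p['fy'],p['cy']],[0,0,1]])
    return cv2.projectPoints(np.array([X],float),cv2.Rodrigues(np.array(p['R']))[0],np.array(p['t']),K,np.array(p['dist_coeffs']))[0][0,0]
def grab(cam,name=None,box=None,s=1.5625):
    im=viewer.get_image(cam)
    if name:
        b=im[:,:,::-1]
        if box: b=b[box[1]:box[3],box[0]:box[2]]
        cv2.imwrite(f'pics/{name}.png',cv2.resize(b,None,fx=s,fy=s,interpolation=cv2.INTER_CUBIC))
    return im
def caps(im,amin=40):
    hsv=cv2.cvtColor(im,cv2.COLOR_RGB2HSV)
    m=((hsv[...,1]>180)&(hsv[...,2]>100)&((hsv[...,0]<6)|(hsv[...,0]>174))).astype(np.uint8)
    n,l,st,c=cv2.connectedComponentsWithStats(m)
    return [(c[i],st[i]) for i in range(1,n) if st[i][4]>amin]
def inc(dx,dy,dz):
    "world shift in m -> tool cm"
    s=env.get_state(); R=Rn.from_euler('xyz',s['tool_rot']).as_matrix()
    return (R.T@np.array([dx,dy,dz])*100)
E
python3 - <<'E'
from h import *
# reproject a cap (top disc + side) centroid by rendering: fit x,y
from scipy.optimize import least_squares
def outl(cam,x,y):
    a=np.linspace(0,2*np.pi,40,endpoint=False); P=[]
    for z in (.110,.135):
        P+=[[x+.02*np.cos(t),y+.02*np.sin(t),z] for t in a]
    q=np.array([proj(cam,p) for p in P],np.float32)
    return cv2.convexHull(q)
def cent(cam,x,y):
    h=outl(cam,x,y); m=cv2.moments(h); return np.array([m['m10'],m['m01']])/m['m00']
for cam in('top','scene'):
    im=cv2.imread(f'pics/{cam}0raw.png')[:,:,::-1].copy()
    for c,st in caps(im):
        x0=ray(cam,c,.12)[:2]
        r=least_squares(lambda v:cent(cam,*v)-c,x0)
        print(cam,c.round(1),st[:5],r.x.round(4))
# upscaled features, 800 scale px -> raw
def P(cam,u,v,z): return ray(cam,(u/1.5625,v/1.5625),z)[:2].round(4)
print('crate rim corners',[P('top',*q,.05) for q in((163,290),(254,283),(260,372),(168,382))])
print('cross',P('top',433,240,.036),P('scene',443,395,.036))
print('stampcap',P('top',383,232,.144))
print('tray rim corners',[P('top',*q,.061) for q in((371,258),(501,250),(506,302),(371,311))])
print('handle',P('top',531,268,.115))
E
python3 - <<'E'
import cv2
im=cv2.imread('pics/top0raw.png')[110:255,95:360]
cv2.imwrite('pics/top0z.png',cv2.resize(im,None,fx=3,fy=3,interpolation=cv2.INTER_CUBIC))
im=cv2.imread('pics/scene0raw.png')[85:330,180:375]
cv2.imwrite('pics/scene0z.png',cv2.resize(im,None,fx=2.4,fy=2.4,interpolation=cv2.INTER_CUBIC))
E
```

```text
Traceback (most recent call last):
  File "h.py", line 10, in proj
    p=viewer.camera_params(cam); K=np.array([[p['fx'],0,p['cx']],[0,p['fy'],p['cy']],[0,0,1]])
ValueError: time passes only in moves, steps and waits
```

View pics/top0z.png

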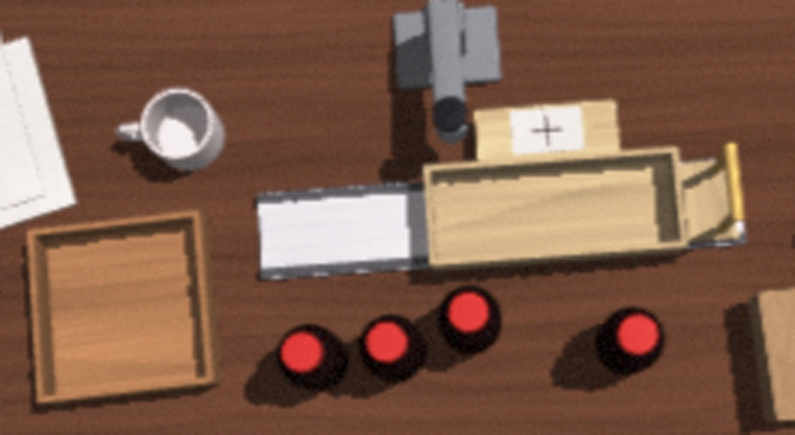

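View pics/scene0z.png

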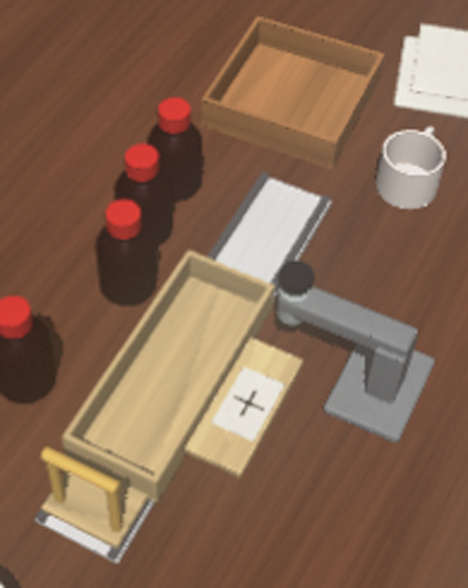

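The zoomed top view gives me corner pixels for the crate rim, tray rim, cross, handle and stamp cap. I'm caching the camera parameters so the script can solve for positions without calling them each time.

```bash
python3 - <<'E'
from rig import viewer
import pickle
pickle.dump({n:viewer.camera_params(n) for n in('top','scene')},open('cams.pkl','wb'))
E
sed -i "s/viewer.camera_params(cam)/CP[cam]/; s/^from rig import env, viewer/from rig import env, viewer\nimport pickle\nCP=pickle.load(open('cams.pkl','rb'))/" h.py
cat >> h.py <<'E'
from scipy.optimize import least_squares
def cent(cam,x,y,zb=0.,r=.02,z0=.110,z1=.135):
    a=np.linspace(0,2*np.pi,40,endpoint=False)
    q=np.array([proj(cam,[x+r*np.cos(t),y+r*np.sin(t),z+zb]) for z in(z0,z1) for t in a],np.float32)
    m=cv2.moments(cv2.convexHull(q)); return np.array([m['m10'],m['m01']])/m['m00']
def fitcaps(cam,im,zb=0.):
    out=[]
    for c,st in caps(im):
        out.append((least_squares(lambda v:cent(cam,*v,zb)-c,ray(cam,c,.12+zb)[:2]).x,st[4]))
    return out
E
cat > a.py <<'E'
from h import *
for cam in('top','scene'):
    im=cv2.imread(f'pics/{cam}0raw.png')[:,:,::-1].copy()
    for x,a in fitcaps(cam,im): print(cam,x.round(4),a)
T=lambda u,v,z: ray('top',(u/3+95-.33,v/3+110-.33),z)[:2]
S=lambda u,v,z: ray('scene',(u/2.4+180-.3,v/2.4+85-.3),z)[:2]
cr=[T(*q,.05) for q in((28,232),(198,212),(214,383),(37,405))]
print('crate',np.round(cr,4).tolist(),np.mean(cr,0),[np.linalg.norm(cr[i]-cr[i-1]) for i in range(4)])
crs=[S(*q,.05) for q in((260,18),(383,55),(334,143),(203,98))]
print('crateS',np.round(crs,4).tolist(),np.mean(crs,0),[np.linalg.norm(crs[i]-crs[i-1]) for i in range(4)])
print('cross',T(547,129,.036),S(249,403,.036))
print('cap',T(450,114,.144),S(296,277,.144))
tr=[T(*q,.061) for q in((424,165),(678,149),(687,247),(430,268))]
print('tray',np.round(tr,4).tolist(),np.mean(tr,0),[np.linalg.norm(tr[i]-tr[i-1]) for i in range(4)])
ts=[S(*q,.061) for q in((191,252),(275,290),(155,493),(65,440))]
print('trayS',np.round(ts,4).tolist(),np.mean(ts,0))
print('handle',T(733,145,.122),T(740,222,.122),S(45,452,.122),S(121,487,.122))
print('track near end',T(259,200,.015),T(264,279,.015),S(263,176,.015),S(330,203,.015))
E
python3 a.py
```

```text
top [ 0.4715 -0.037 ] 145
top [ 0.444  -0.2115] 145
top [0.4426 0.0482] 149
top [0.4343 0.1367] 146
scene [0.4318 0.1372] 134
scene [0.4398 0.0504] 143
scene [ 0.4677 -0.0337] 147
scene [ 0.4423 -0.2108] 200
crate [[0.5808, 0.4527], [0.5985, 0.263], [0.4083, 0.2434], [0.3892, 0.4366]] [0.49420272 0.34892907] [np.float64(0.19231381408462395), np.float64(0.1904604842495209), np.float64(0.19113070966551657), np.float64(0.194157717946177)]
crateS [[0.3982, 0.433], [0.5834, 0.45], [0.5992, 0.2596], [0.4115, 0.2463]] [0.49807987 0.34722945] [np.float64(0.18709637814765961), np.float64(0.18602764542393294), np.float64(0.19100004912137397), np.float64(0.18811150980284472)]
cross [ 0.68618906 -0.12900377] [ 0.68686702 -0.12907617]
cap [ 0.67804847 -0.0229124 ] [ 0.68260809 -0.02800356]
tray [[0.6427, 0.0097], [0.6532, -0.2719], [0.5432, -0.2764], [0.5273, 0.005]] [ 0.5915964  -0.13341063] [np.float64(0.11551932334745073), np.float64(0.2817596751417204), np.float64(0.1100339682430799), np.float64(0.2819231798169558)]
trayS [[0.5364, 0.0025], [0.6471, 0.0033], [0.6624, -0.2823], [0.5509, -0.2788]] [ 0.59918635 -0.13885241]
handle [ 0.64176734 -0.32099865] [ 0.55894731 -0.32375763] [ 0.56563177 -0.32465019] [ 0.64864338 -0.31828678]
track near end [0.61724692 0.20136453] [0.52606256 0.19538669] [0.53391972 0.19127998] [0.62940753 0.19353385]
```

Four bottles, and both cameras agree to about 4 mm. The tray and handle are at a yaw of about 0.05 and the crate at about 0.1. First I'll turn the tool to yaw 0.05 and lift.

```bash
cat >> h.py <<'E'
def goto(x=None,y=None,z=None,yaw=0.05):
    s=env.get_state(); p=np.array(s['ee_pos']); t=np.array([v if v is not None else p[i] for i,v in enumerate((x,y,z))])
    R=Rn.from_euler('xyz',s['tool_rot']).as_matrix()
    Rt=Rn.from_euler('xyz',[np.pi,0,yaw]).as_matrix()
    rv=Rn.from_matrix(R.T@Rt).as_rotvec(degrees=True)
    print('t',round(s['time'],2),'pos',p.round(4),'rpy',np.round(s['tool_rot'],4),'F',np.round(s['force'],2),'w',round(s['gripper_width'],4))
    print('shift cm (tool)',(R.T@(t-p)*100).round(2),'turn deg',rv.round(2))
E
python3 -c "
from h import *
goto(.433,.137,.27)"
```

```text
t 0.1 pos [0.2737 0.6165 0.2257] rpy [ 3.1401e+00 -1.0000e-04 -4.1790e-01] F [0.92 0.54 0.58] w 0.0877
shift cm (tool) [34.02 37.37 -4.37] turn deg [ 9.000e-02  1.000e-02 -2.681e+01]
```

>>> move_arm([
  [[0,0,-1.5,0,0,-9],[0,0,-1.5,0,0,-9],[0,0,-1.5,0,0,-9],[0,0,0,0,0,0]],
], grip=6, force=20)

```text
time: 0.6
ee_pos: [0.2733, 0.6156, 0.2691]
tool_rot: [3.136, 0.002, 0.066]
force: [0.5, -1.2, 0.1]
gripper_width: 0.0605
```

```bash
python3 -c "
from h import *
goto(.433,.137,.27)"
```

```text
t 0.6 pos [0.2733 0.6156 0.2691] rpy [3.1357e+00 2.3000e-03 6.5700e-02] F [ 0.47 -1.21  0.12] w 0.0605
shift cm (tool) [12.79 48.8   0.17] turn deg [0.34 0.13 0.9 ]
```

>>> move_arm([
  [[1.4,5.2,0,0,0,0.1],[1.4,5.4,0,0,0,0.1],[1.4,5.4,0,0,0,0.1],[1.4,5.4,0,0,0,0.1],[1.4,5.4,0,0,0,0.1],[1.4,5.4,0,0,0,0.1],[1.4,5.4,0,0,0,0.1],[1.4,5.4,0,0,0,0.1],[0,0,0,0,0,0]],
])

```text
time: 1.72
ee_pos: [0.4036, 0.175, 0.2629]
tool_rot: [3.126, 0.009, 0.013]
force: [0.5, 0.1, -0.2]
gripper_width: 0.0602
```

```bash
python3 -c "
from h import *
goto(.433,.137,.18)
im=grab('scene','s1')
for x in fitcaps('scene',im): print(x)
im=grab('top','t1')
for x in fitcaps('top',im): print(x)
"
```

```text
t 1.73 pos [0.4036 0.175  0.2629] rpy [3.1257 0.0085 0.013 ] F [ 0.48  0.11 -0.15] w 0.0602
shift cm (tool) [2.96 3.71 8.33] turn deg [ 0.9   0.51 -2.12]
(array([0.43179925, 0.13718161]), np.int32(131))
(array([0.43945138, 0.05000029]), np.int32(141))
(array([ 0.4674546 , -0.03426267]), np.int32(147))
(array([ 0.44216382, -0.21067449]), np.int32(194))
(array([ 0.47170337, -0.03688899]), np.int32(147))
(array([ 0.44404999, -0.21088914]), np.int32(138))
(array([0.44275772, 0.0482798 ]), np.int32(150))
```

>>> move_arm([
  [[1.5,1.9,1,0.9,0.5,-2.1],[1.5,1.9,2,0,0,0],[0,0,2,0,0,0],[0,0,2,0,0,0],[0,0,0,0,0,0]],
])

```text
time: 2.45
ee_pos: [0.4349, 0.1449, 0.1892]
tool_rot: [-3.141, 0.002, 0.052]
force: [0.2, 0.6, 0.2]
gripper_width: 0.0603
```

```bash
python3 -c "
from h import *
goto(.433,.137,.103)
"
```

```text
t 2.45 pos [0.4349 0.1449 0.1892] rpy [-3.1414e+00  1.6000e-03  5.1800e-02] F [0.19 0.64 0.25] w 0.0603
shift cm (tool) [-0.22  0.78  8.62] turn deg [-0.01  0.09  0.1 ]
```

>>> move_arm([
  [[-0.2,0.8,1,0,0,0],[0,0,2,0,0,0],[0,0,2,0,0,0],[0,0,2,0,0,0],[0,0,1.4,0,0,0],[0,0,0,0,0,0]],
])

```text
time: 3.2
ee_pos: [0.4337, 0.1387, 0.1044]
tool_rot: [-3.139, -0.002, 0.053]
force: [-0.5, 0.6, 0.5]
gripper_width: 0.0601
```

```bash
python3 -c "
from h import *
goto(.433,.137,.103)
"
```

```text
t 3.2 pos [0.4337 0.1387 0.1044] rpy [-3.1387e+00 -2.2000e-03  5.3000e-02] F [-0.52  0.59  0.53] w 0.0601
shift cm (tool) [-0.08  0.17  0.14] turn deg [-0.17 -0.13  0.17]
```

>>> move_arm([
  [[0,0.15,0.1,0,0,0],[0,0,0,0,0,0],[0,0,0,0,0,0],[0,0,0,0,0,0],[0,0,0,0,0,0]],
], grip=2, force=30)

```text
time: 3.82
ee_pos: [0.4343, 0.1377, 0.1051]
tool_rot: [-3.137, -0.004, 0.053]
force: [-0.4, 0.8, -2.9]
gripper_width: 0.0397
```

>>> move_arm([
  [[0,0,-1,0,0,0],[0,0,-1,0,0,0],[0,0,-1,0,0,0],[0,0,0,0,0,0],[0,0,0,0,0,0]],
])

```text
time: 4.45
ee_pos: [0.4343, 0.1377, 0.1378]
tool_rot: [-3.136, -0.005, 0.053]
force: [-0.1, -0.1, -3.1]
gripper_width: 0.0392
```

```bash
cat >> h.py <<'E'
def weigh(n=4):
    f=[]
    for i in range(n):
        viewer.get_image('top'); f.append(env.get_state()['force'])
    f=np.array(f); print('Fmean',f.mean(0).round(2),'sd',f.std(0).round(2))
E
python3 -c "
from h import *
weigh()
goto(z=.27)
"
```

```text
Fmean [-0.1  -0.   -2.18] sd [0.49 0.52 0.82]
t 4.65 pos [0.4342 0.1376 0.1375] rpy [-3.1368 -0.0045  0.053 ] F [-0.44  0.27 -1.34] w 0.0395
shift cm (tool) [  0.06  -0.06 -13.25] turn deg [-0.28 -0.26  0.17]
```

A reads about 2.3 N, so it is empty. It goes to crate slot (+,+), at about (0.536, 0.396).

>>> move_arm([
  [[0,0,-4,0.1,0.1,0],[0,0,-4,0.1,0.1,0],[1.2,-3,-3,0,0,0],[1.4,-4,0,0,0,0.1],[1.4,-5,0,0,0,0],[1.4,-5,0,0,0,0],[1.4,-5,0,0,0,0],[1,-3,0,0,0,0],[0,0,0,0,0,0],[0,0,0,0,0,0]],
])

```text
time: 5.9
ee_pos: [0.4988, 0.3967, 0.2478]
tool_rot: [-3.139, -0.001, 0.049]
force: [-0.4, -0.8, -2.7]
gripper_width: 0.0395
```

```bash
python3 -c "
from h import *
weigh(2)
goto(.536,.396,.115)
"
```

```text
Fmean [-0.14  0.28 -2.61] sd [0.2  0.19 0.28]
t 6.0 pos [0.4988 0.3963 0.2482] rpy [-3.1383e+00 -1.9000e-03  4.8900e-02] F [-0.34  0.09 -2.88] w 0.0392
shift cm (tool) [ 3.69  0.26 13.33] turn deg [-0.19 -0.11 -0.07]
```

>>> move_arm([
  [[2,0.2,1,-0.2,-0.1,0],[2,0,2,0,0,0],[0,0,3,0,0,0],[0,0,3,0,0,0],[0,0,2,0,0,0],[0,0,0,0,0,0]],
])

```text
time: 6.75
ee_pos: [0.5444, 0.3916, 0.1305]
tool_rot: [3.14, 0.001, 0.043]
force: [-0.0, -0.5, -2.7]
gripper_width: 0.0394
```

```bash
python3 -c "
from h import *
goto(.536,.396,.112)
grab('scene','s2',(230,60,400,200),4)
"
```

```text
t 6.75 pos [0.5444 0.3916 0.1305] rpy [3.1402e+00 1.3000e-03 4.3400e-02] F [-0.04 -0.46 -2.67] w 0.0394
shift cm (tool) [-0.82 -0.48  1.85] turn deg [ 0.08  0.07 -0.38]
```

View pics/s2.png

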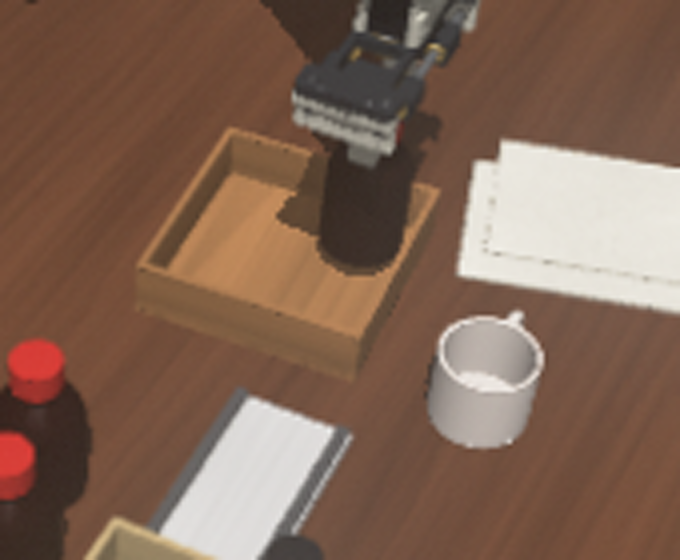

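The bottle hangs inside the crate near its far right corner, clear of the walls. Now I lower it.

>>> move_arm([
  [[-0.7,-0.4,0.6,0,0,-0.3],[0,0,0.6,0,0,0],[0,0,0.5,0,0,0],[0,0,0.4,0,0,0],[0,0,0,0,0,0]],
])

```text
time: 7.42
ee_pos: [0.5387, 0.3971, 0.1119]
tool_rot: [-3.139, -0.003, 0.05]
force: [1.1, -0.6, -2.4]
gripper_width: 0.0395
```

```bash
python3 -c "
from h import *
weigh(2)
goto(.536,.396,.110)
"
```

```text
Fmean [ 0.08  0.49 -2.5 ] sd [0.02 0.74 0.04]
t 7.53 pos [0.5389 0.3972 0.1123] rpy [-3.1384 -0.0038  0.0496] F [ 0.07 -0.25 -2.55] w 0.0394
shift cm (tool) [-0.29  0.11  0.23] turn deg [-0.18 -0.22 -0.02]
```

>>> move_arm([
  [[-0.2,0,0.2,0,0,0],[0,0,0.2,0,0,0],[0,0,0,0,0,0]],
])

```text
time: 7.9
ee_pos: [0.5383, 0.3976, 0.1115]
tool_rot: [-3.137, -0.008, 0.05]
force: [-0.5, -0.7, -2.7]
gripper_width: 0.0393
```

```bash
python3 -c "
from h import *
weigh(2)
goto(.536,.396,.110)
"
```

```text
Fmean [ 0.17 -0.12 -1.86] sd [0.54 0.85 0.16]
t 8.0 pos [0.5382 0.3975 0.111 ] rpy [-3.1371 -0.0073  0.0503] F [-0.37 -0.97 -2.02] w 0.0393
shift cm (tool) [-0.23  0.14  0.1 ] turn deg [-0.26 -0.42  0.02]
```

Contact is starting and the remaining gap is about 1 mm, so I release and rise.

>>> move_arm([
  [[0,0,0.15,0,0,0],[0,0,0,0,0,0],[0,0,0,0,0,0]],
])

```text
time: 8.38
ee_pos: [0.539, 0.3976, 0.111]
tool_rot: [-3.137, -0.009, 0.051]
force: [0.1, -1.2, 0.9]
gripper_width: 0.0389
```

>>> move_arm([
  [[0,0,0,0,0,0],[0,0,0,0,0,0],[0,0,0,0,0,0],[0,0,-3,0,0,0],[0,0,-4,0,0,0],[-1.5,4,-3,0,0,0],[-1.5,5.5,0,0,0,0],[-1.5,6,0,0,0,0]],
], grip=6)

```text
time: 9.38
ee_pos: [0.5008, 0.24, 0.2111]
tool_rot: [-3.138, -0.009, 0.055]
force: [1.1, -0.0, 0.5]
gripper_width: 0.0599
```

```bash
python3 -c "
from h import *
im=grab('top','t3')
for x in fitcaps('top',im): print(x)
im=grab('scene','s3')
for x in fitcaps('scene',im): print(x)
goto(.441,.049,.18)
"
```

```text
(array([ 0.47156298, -0.0369226 ]), np.int32(146))
(array([ 0.4442674 , -0.21107375]), np.int32(140))
(array([0.44262129, 0.04822858]), np.int32(149))
(array([0.53169621, 0.41352852]), np.int32(67))
(array([0.4395398 , 0.04990255]), np.int32(132))
(array([ 0.46728444, -0.03360529]), np.int32(143))
(array([ 0.44220654, -0.21063404]), np.int32(193))
t 9.47 pos [0.4997 0.2367 0.2118] rpy [-3.1384 -0.0082  0.0516] F [0.48 2.35 0.64] w 0.0598
shift cm (tool) [-6.85 18.45  3.07] turn deg [-0.18 -0.47  0.09]
```

View pics/t3.png

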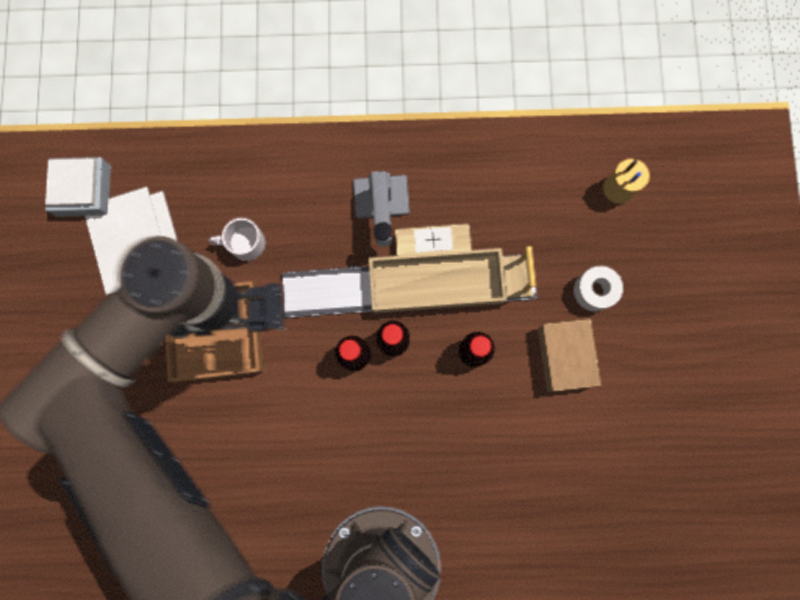

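Three bottles remain on the table, at about (350,350), (392,335) and (480,347). Bottle A is in the crate, hidden by the arm. Next is B.

>>> move_arm([
  [[-1.7,4.4,0,-0.2,-0.4,0],[-1.7,4.6,0,0,0,0],[-1.7,4.6,1,0,0,0],[-1.7,4.6,1.5,0,0,0],[0,0,0,0,0,0]],
])

```text
time: 10.1
ee_pos: [0.4396, 0.0466, 0.1868]
tool_rot: [-3.14, -0.004, 0.052]
force: [0.4, 0.4, -0.4]
gripper_width: 0.0597
```

```bash
python3 -c "
from h import *
goto(.441,.049,.103)
"
```

```text
t 10.1 pos [0.4396 0.0466 0.1868] rpy [-3.1399 -0.0045  0.0517] F [ 0.42  0.42 -0.36] w 0.0597
shift cm (tool) [ 0.11 -0.22  8.38] turn deg [-0.09 -0.26  0.1 ]
```

>>> move_arm([
  [[0.1,-0.2,1.4,-0.1,-0.2,0],[0,0,2,0,0,0],[0,0,2,0,0,0],[0,0,2,0,0,0],[0,0,1,0,0,0],[0,0,0,0,0,0]],
])

```text
time: 10.85
ee_pos: [0.4435, 0.0536, 0.0981]
tool_rot: [-3.141, -0.002, 0.055]
force: [0.1, -0.4, 0.3]
gripper_width: 0.0601
```

>>> move_arm([
  [[0,0,0,0,0,0],[0,0,0,0,0,0],[0,0,0,0,0,0],[0,0,0,0,0,0]],
], grip=2)

```text
time: 11.35
ee_pos: [0.4443, 0.0543, 0.0994]
tool_rot: [-3.14, -0.004, 0.056]
force: [0.5, -0.4, -2.3]
gripper_width: 0.0397
```

>>> move_arm([
  [[0,0,-1,0,0,0],[0,0,-2,0,0,0],[0,0,-4,0,0,0],[0,0,-4,0,0,0],[0,0,-4,0,0,0],[0,0,-1,0,0,0],[0,0,0,0,0,0]],
])

```text
time: 12.22
ee_pos: [0.442, 0.0531, 0.2668]
tool_rot: [-3.139, -0.003, 0.054]
force: [-0.7, -0.2, -3.9]
gripper_width: 0.0393
```

```bash
python3 -c "
from h import *
weigh(4)
goto(.590,-.049,.27)
goto(.5442,.3086,.27)
"
```

```text
Fmean [-0.06 -0.06 -3.12] sd [0.48 0.63 0.23]
t 12.43 pos [0.4415 0.0528 0.2652] rpy [-3.1412  0.      0.0545] F [-0.11  0.89 -3.02] w 0.0395
shift cm (tool) [14.28 10.98 -0.49] turn deg [-0.02  0.    0.26]
t 12.43 pos [0.4415 0.0528 0.2652] rpy [-3.1412  0.      0.0545] F [-0.11  0.89 -3.02] w 0.0395
shift cm (tool) [ 11.65 -24.98  -0.47] turn deg [-0.02  0.    0.26]
```

About 3.1 N, so B is empty too. It goes to crate slot (-,-), at about (0.457, 0.300).

>>> move_arm([
  [[0.5,-4.5,0,0,0,0],[0.5,-5,0,0,0,0],[0.5,-5,0,0,0,0],[0.5,-5,0,0,0,0],[0.3,-4,0,0,0,0],[0,0,0,0,0,0],[0,0,0,0,0,0]],
])

```text
time: 13.3
ee_pos: [0.4494, 0.2936, 0.2555]
tool_rot: [3.131, 0.011, 0.052]
force: [-0.1, -0.7, -2.5]
gripper_width: 0.0397
```

```bash
python3 -c "
from h import *
goto(.4566,.2998,.13)
"
```

```text
t 13.3 pos [0.4494 0.2936 0.2555] rpy [3.131  0.0115 0.0521] F [-0.1  -0.68 -2.54] w 0.0397
shift cm (tool) [ 0.9  -0.72 12.53] turn deg [0.61 0.66 0.13]
```

>>> move_arm([
  [[0.8,-0.5,0,0.6,0.6,0],[0,0,3,0,0,0],[0,0,3,0,0,0],[0,0,3,0,0,0],[0,0,2.5,0,0,0],[0,0,0,0,0,0]],
])

```text
time: 14.05
ee_pos: [0.4607, 0.2956, 0.1385]
tool_rot: [-3.138, -0.004, 0.047]
force: [-0.2, 0.7, -2.1]
gripper_width: 0.0396
```

```bash
python3 -c "
from h import *
goto(.4566,.2998,.1054)
grab('scene','s4',(230,60,400,200),4)
"
```

```text
t 14.05 pos [0.4607 0.2956 0.1385] rpy [-3.1375 -0.004   0.0467] F [-0.19  0.74 -2.07] w 0.0396
shift cm (tool) [-0.41 -0.43  3.31] turn deg [-0.23 -0.23 -0.19]
```

View pics/s4.png

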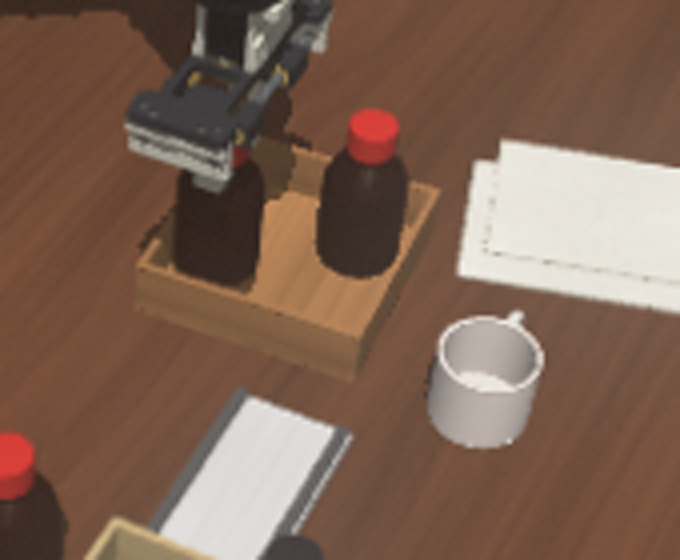

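A is upright in the far corner and B is inside the near corner. I lower B with a small correction.

>>> move_arm([
  [[-0.3,-0.4,0.8,-0.2,-0.2,0],[0,0,1,0,0,0],[0,0,0.9,0,0,0],[0,0,0.4,0,0,0],[0,0,0.2,0,0,0],[0,0,0,0,0,0]],
])

```text
time: 14.85
ee_pos: [0.4599, 0.3019, 0.1078]
tool_rot: [-3.136, -0.006, 0.047]
force: [-0.0, -0.2, -2.6]
gripper_width: 0.0393
```

```bash
python3 -c "
from h import *
weigh(2)
goto(.4566,.2998,.1054)
"
```

```text
Fmean [ 0.37 -0.15 -2.38] sd [0.22 0.42 0.18]
t 14.95 pos [0.46   0.302  0.1081] rpy [-3.1357 -0.0065  0.0471] F [ 0.59  0.28 -2.55] w 0.0395
shift cm (tool) [-0.35  0.2   0.26] turn deg [-0.34 -0.37 -0.16]
```

>>> move_arm([
  [[-0.2,0.1,0.2,0,0,0],[0,0,0.2,0,0,0],[0,0,0.2,0,0,0],[0,0,0,0,0,0]],
])

```text
time: 15.45
ee_pos: [0.4598, 0.3012, 0.1053]
tool_rot: [-3.134, -0.011, 0.049]
force: [0.6, 0.2, -2.7]
gripper_width: 0.0395
```

```bash
python3 -c "
from h import *
weigh(2)
goto(.4566,.2998,.1054)
"
```

```text
Fmean [-0.25 -0.69 -0.97] sd [0.3  0.3  1.72]
t 15.55 pos [0.4596 0.3012 0.1049] rpy [-3.1346 -0.0104  0.0486] F [-0.55 -0.38  0.75] w 0.0397
shift cm (tool) [-0.31  0.13 -0.06] turn deg [-0.4  -0.6  -0.08]
```

>>> move_arm([
  [[0,0,0,0,0,0],[0,0,0,0,0,0],[0,0,0,0,0,0],[0,0,-3,-0.4,-0.6,0],[0,0,-4,0,0,0],[0,3,-3,0,0,0],[0,5,0,0,0,0],[0,6,0,0,0,0],[0,6,0,0,0,0],[0,6,0,0,0,0]],
], grip=6)

```text
time: 16.8
ee_pos: [0.4736, 0.0388, 0.2088]
tool_rot: [3.141, -0.003, 0.057]
force: [1.9, -0.6, -0.6]
gripper_width: 0.06
```

```bash
python3 -c "
from h import *
im=grab('top','t5')
for x in fitcaps('top',im): print(x)
im=grab('scene','s5',(200,50,380,210),4)
for x in fitcaps('scene',im): print(x)
goto(.470,-.0355,.18)
"
```

```text
(array([0.54039602, 0.39827201]), np.int32(145))
(array([ 0.44391323, -0.21107797]), np.int32(141))
(array([0.5313877 , 0.41375799]), np.int32(70))
(array([0.4516082 , 0.30839172]), np.int32(100))
(array([ 0.46709921, -0.03368348]), np.int32(133))
(array([ 0.44221908, -0.21088751]), np.int32(197))
t 16.9 pos [0.4731 0.0361 0.2086] rpy [ 3.1406e+00 -1.5000e-03  5.1000e-02] F [ 0.02  0.79 -1.04] w 0.0601
shift cm (tool) [-0.67  7.13  2.87] turn deg [ 0.06 -0.09  0.06]
```

View pics/s5.png

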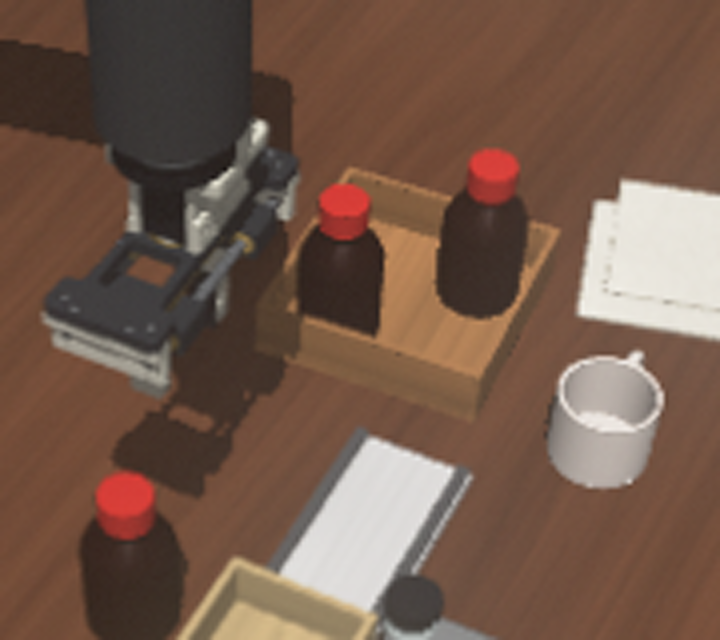

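Both crate bottles stand upright. On to C at (0.4695, -0.035).

>>> move_arm([
  [[-0.4,3.4,1,0,0,0],[-0.3,3.5,1.5,0,0,0],[0,0,0,0,0,0]],
])

```text
time: 17.27
ee_pos: [0.47, -0.0355, 0.1836]
tool_rot: [3.141, -0.004, 0.049]
force: [-0.2, 0.2, 0.7]
gripper_width: 0.06
```

```bash
python3 -c "
from h import *
goto(.4695,-.0353,.104)
"
```

```text
t 17.27 pos [ 0.47   -0.0355  0.1836] rpy [ 3.1414 -0.0035  0.0492] F [-0.23  0.16  0.67] w 0.06
shift cm (tool) [-0.08 -0.02  7.96] turn deg [ 0.01 -0.2  -0.05]
```

>>> move_arm([
  [[0,0,1.2,0,-0.2,0],[0,0,2,0,0,0],[0,0,2,0,0,0],[0,0,1.8,0,0,0],[0,0,0.8,0,0,0],[0,0,0,0,0,0]],
])

```text
time: 18.02
ee_pos: [0.4718, -0.0308, 0.1022]
tool_rot: [-3.141, -0.002, 0.054]
force: [0.3, 0.1, 1.3]
gripper_width: 0.06
```

>>> move_arm([
  [[0,0,0,0,0,0],[0,0,0,0,0,0],[0,0,0,0,0,0],[0,0,0,0,0,0]],
], grip=2)

```text
time: 18.52
ee_pos: [0.4724, -0.0305, 0.1035]
tool_rot: [-3.141, -0.003, 0.054]
force: [0.7, -0.3, -3.3]
gripper_width: 0.0398
```

>>> move_arm([
  [[0,0,-1,0,0,0],[0,0,-2,0,0,0],[0,0,-4,0,0,0],[0,0,-4,0,0,0],[0,0,-4,0,0,0],[0,0,-1,0,0,0],[0,0,0,0,0,0]],
])

```text
time: 19.4
ee_pos: [0.467, -0.0307, 0.2658]
tool_rot: [-3.139, 0.007, 0.051]
force: [-0.7, 1.0, -6.8]
gripper_width: 0.0398
```

```bash
python3 -c "
from h import *
weigh(4)
goto(.5904,-.0486,.26)
goto(.5988,-.2185,.26)
"
```

```text
Fmean [ 0.11 -0.3  -6.62] sd [0.21 0.14 0.39]
t 19.6 pos [ 0.4667 -0.031   0.2647] rpy [-3.1397  0.0091  0.0516] F [-0.13 -0.39 -6.56] w 0.0395
shift cm (tool) [12.26  2.4   0.36] turn deg [-0.11  0.52  0.09]
t 19.6 pos [ 0.4667 -0.031   0.2647] rpy [-3.1397  0.0091  0.0516] F [-0.13 -0.39 -6.56] w 0.0395
shift cm (tool) [12.22 19.41  0.33] turn deg [-0.11  0.52  0.09]
```

6.6 N, so C is full. It goes to the tray's +y slot; leaving the -y slot empty keeps the gripper body clear of bottles when I grab the handle.

>>> move_arm([
  [[2,0.4,0,0,0.5,0],[3,0.5,0,0,0,0],[3,0.5,0,0,0,0],[3,0.5,0,0,0,0],[1.5,0.2,0,0,0,0],[0,0,0,0,0,0],[0,0,0,0,0,0]],
])

```text
time: 20.48
ee_pos: [0.597, -0.0468, 0.2558]
tool_rot: [-3.141, 0.011, 0.051]
force: [0.6, 0.7, -6.6]
gripper_width: 0.0393
```

```bash
python3 -c "
from h import *
goto(.593,-.0486,.15)
grab('top','t6',(210,110,370,250),4)
"
```

```text
t 20.48 pos [ 0.597  -0.0468  0.2558] rpy [-3.1413  0.0108  0.0514] F [ 0.65  0.67 -6.62] w 0.0393
shift cm (tool) [-0.3   0.16 10.58] turn deg [-0.02  0.62  0.08]
```

View pics/t6.png

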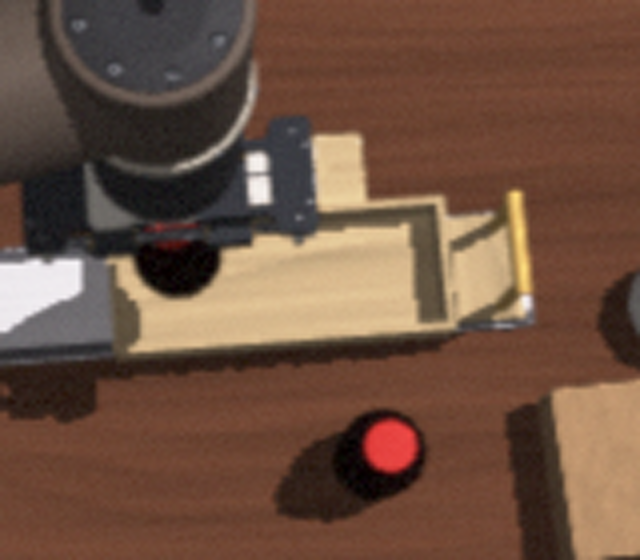

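The bottle hangs over the tray's +y end. I lower it and correct the tilt on the way.

>>> move_arm([
  [[-0.3,0.2,1.5,0,0.6,0],[0,0,2.5,0,0,0],[0,0,2.5,0,0,0],[0,0,2,0,0,0],[0,0,1.5,0,0,0],[0,0,0,0,0,0]],
])

```text
time: 21.28
ee_pos: [0.5913, -0.0482, 0.1571]
tool_rot: [-3.14, -0.006, 0.054]
force: [-0.4, 0.9, -6.3]
gripper_width: 0.0395
```

```bash
python3 -c "
from h import *
weigh(2)
goto(.593,-.0486,.1245)
"
```

```text
Fmean [ 0.19  0.57 -6.56] sd [0.44 0.54 0.02]
t 21.38 pos [ 0.5926 -0.0481  0.1587] rpy [-3.1402 -0.0089  0.0538] F [-0.25  1.11 -6.54] w 0.0397
shift cm (tool) [0.   0.06 3.42] turn deg [-0.08 -0.51  0.22]
```

>>> move_arm([
  [[0,0,1,0,-0.5,0],[0,0,1,0,0,0],[0,0,0.8,0,0,0],[0,0,0.5,0,0,0],[0,0,0,0,0,0],[0,0,0,0,0,0]],
])

```text
time: 22.12
ee_pos: [0.5939, -0.0479, 0.1249]
tool_rot: [-3.14, -0.002, 0.054]
force: [0.6, 0.8, -6.3]
gripper_width: 0.0392
```

```bash
python3 -c "
from h import *
weigh(2)
goto(.593,-.0486,.1245)
"
```

```text
Fmean [ 0.25  0.08 -6.73] sd [0.34 0.18 0.2 ]
t 22.23 pos [ 0.5939 -0.0479  0.125 ] rpy [-3.14e+00 -2.20e-03  5.39e-02] F [ 0.59  0.26 -6.53] w 0.0396
shift cm (tool) [-0.09  0.06  0.05] turn deg [-0.09 -0.13  0.23]
```

>>> move_arm([
  [[0,0,0.2,0,0,0],[0,0,0,0,0,0],[0,0,0.1,0,0,0],[0,0,0,0,0,0]],
])

```text
time: 22.72
ee_pos: [0.5955, -0.0481, 0.1243]
tool_rot: [-3.141, -0.006, 0.055]
force: [-0.1, 0.4, -3.5]
gripper_width: 0.0398
```

```bash
python3 -c "
from h import *
weigh(2)
goto(.593,-.0486,.1245)
"
```

```text
Fmean [-0.75  0.03 -1.59] sd [0.48 0.02 0.13]
t 22.82 pos [ 0.5954 -0.0481  0.1243] rpy [-3.1406 -0.0062  0.0548] F [-0.27  0.06 -1.45] w 0.0397
shift cm (tool) [-0.25  0.03 -0.02] turn deg [-0.06 -0.36  0.27]
```

The force has dropped to -1.5 N, so the bottle rests on the floor. I release, rise and head for D.

>>> move_arm([
  [[0,0,0,0,0,0],[0,0,0,0,0,0],[0,0,0,0,0,0],[0,0,-3,0,-0.3,0.2],[0,0,-4,0,0,0],[-3,3,-3,0,0,0],[-3.5,3.5,0,0,0,0],[-4,4,0,0,0,0],[-3,3,0,0,0,0],[0,0,0,0,0,0]],
], grip=6)

```text
time: 24.08
ee_pos: [0.4666, -0.1934, 0.2296]
tool_rot: [3.14, -0.008, 0.054]
force: [1.1, -0.1, -0.1]
gripper_width: 0.06
```

```bash
python3 -c "
from h import *
im=grab('top','t7',(210,110,370,250),4)
for x in fitcaps('top',im): print(x)
im=grab('scene','s7')
for x in fitcaps('scene',im): print(x)
goto(.443,-.211,.18)
"
```

```text
(array([0.54054338, 0.39861063]), np.int32(146))
(array([0.45878455, 0.29952712]), np.int32(143))
(array([ 0.43681429, -0.21318911]), np.int32(73))
(array([0.53153517, 0.41345269]), np.int32(71))
(array([0.45311859, 0.30459449]), np.int32(126))
(array([ 0.57480377, -0.03355032]), np.int32(55))
(array([ 0.4425338 , -0.21296674]), np.int32(167))
t 24.18 pos [ 0.4682 -0.1922  0.2295] rpy [ 3.1404 -0.0077  0.0558] F [ 0.3  -0.89 -0.66] w 0.0603
shift cm (tool) [-2.66  1.73  4.93] turn deg [ 0.07 -0.44  0.33]
```

View pics/s7.png

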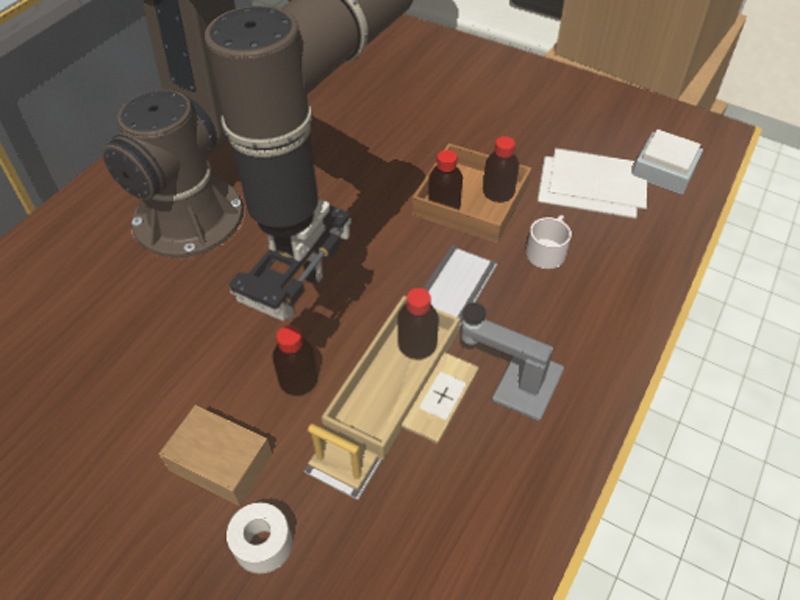

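C stands upright in the tray, at (418,330). D is partly hidden but still at about (0.443, -0.211). I'll grasp D.

>>> move_arm([
  [[-1.3,0.9,1,0,-0.4,0.3],[-1.3,0.8,1.5,0,0,0],[0,0,2,0,0,0],[0,0,0,0,0,0]],
])

```text
time: 24.68
ee_pos: [0.4416, -0.2104, 0.1802]
tool_rot: [3.141, 0.002, 0.053]
force: [-0.0, 0.3, -0.5]
gripper_width: 0.0599
```

```bash
python3 -c "
from h import *
goto(.443,-.211,.103)
"
```

```text
t 24.68 pos [ 0.4416 -0.2104  0.1802] rpy [3.1412e+00 2.2000e-03 5.2900e-02] F [-0.01  0.33 -0.52] w 0.0599
shift cm (tool) [0.15 0.07 7.72] turn deg [0.02 0.12 0.17]
```

>>> move_arm([
  [[0.1,0,1.2,0,0.1,0],[0,0,2,0,0,0],[0,0,2,0,0,0],[0,0,1.8,0,0,0],[0,0,0.6,0,0,0],[0,0,0,0,0,0]],
])

```text
time: 25.42
ee_pos: [0.4439, -0.2103, 0.1014]
tool_rot: [3.141, -0.002, 0.055]
force: [1.0, -0.6, 0.1]
gripper_width: 0.06
```

>>> move_arm([
  [[0,0,0,0,0,0],[0,0,0,0,0,0],[0,0,0,0,0,0],[0,0,0,0,0,0]],
], grip=2)

```text
time: 25.92
ee_pos: [0.4449, -0.2103, 0.1028]
tool_rot: [3.14, -0.005, 0.055]
force: [-0.2, -0.9, -4.2]
gripper_width: 0.0392
```

>>> move_arm([
  [[0,0,-1,0,0,0],[0,0,-2,0,0,0],[0,0,-4,0,0,0],[0,0,-4,0,0,0],[0,0,-4,0,0,0],[0,0,-1,0,0,0],[0,0,0,0,0,0]],
])

```text
time: 26.8
ee_pos: [0.4394, -0.2089, 0.2653]
tool_rot: [-3.138, 0.005, 0.053]
force: [-0.1, 0.1, -6.8]
gripper_width: 0.0394
```

```bash
python3 -c "
from h import *
weigh(4)
goto(.5946,-.1336,.26)
"
```

```text
Fmean [ 0.15  0.07 -6.16] sd [0.43 0.41 0.15]
t 27.0 pos [ 0.439  -0.209   0.2641] rpy [-3.1383  0.0079  0.0526] F [-0.44 -0.51 -5.91] w 0.0396
shift cm (tool) [15.93 -6.71  0.31] turn deg [-0.19  0.46  0.15]
```

6.2 N, so D is full. It goes to the tray's middle slot.

>>> move_arm([
  [[2,-0.8,0,-0.1,0.4,0],[3,-1.2,0,0,0,0],[3,-1.2,0,0,0,0],[3,-1.2,0,0,0,0],[3,-1.2,0,0,0,0],[1.5,-0.5,0,0,0,0],[0,0,0,0,0,0],[0,0,0,0,0,0]],
])

```text
time: 28.0
ee_pos: [0.5956, -0.1354, 0.2536]
tool_rot: [-3.139, 0.014, 0.052]
force: [-1.0, 0.1, -6.5]
gripper_width: 0.0392
```

```bash
python3 -c "
from h import *
goto(.596,-.136,.16)
"
```

```text
t 28.0 pos [ 0.5956 -0.1354  0.2536] rpy [-3.1391  0.0141  0.0523] F [-1.02  0.1  -6.47] w 0.0392
shift cm (tool) [0.17 0.08 9.36] turn deg [-0.14  0.81  0.13]
```

>>> move_arm([
  [[0.1,0.1,1,-0.1,0.8,0],[0,0,2.5,0,0,0],[0,0,2.5,0,0,0],[0,0,2,0,0,0],[0,0,1,0,0,0],[0,0,0,0,-0.3,0],[0,0,0,0,0,0]],
])

```text
time: 28.88
ee_pos: [0.5938, -0.1389, 0.1643]
tool_rot: [3.142, 0.002, 0.05]
force: [0.2, 1.1, -5.6]
gripper_width: 0.039
```

```bash
python3 -c "
from h import *
goto(.596,-.136,.125)
grab('top','t8',(210,110,370,250),4)
grab('scene','s8',(180,120,380,330),2.8)
"
```

```text
t 28.88 pos [ 0.5938 -0.1389  0.1643] rpy [3.1416e+00 2.0000e-03 4.9500e-02] F [ 0.21  1.11 -5.61] w 0.039
shift cm (tool) [ 0.25 -0.28  3.93] turn deg [ 0.    0.11 -0.03]
```

View pics/s8.png

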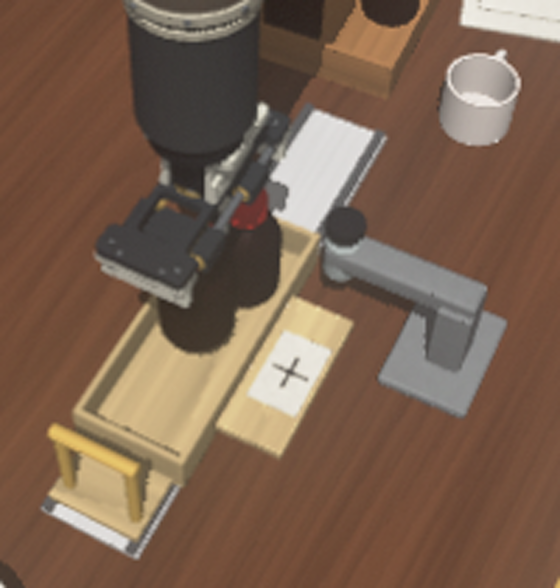

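D hangs over the middle of the tray, just beside C. I lower it.

>>> move_arm([
  [[0.2,-0.1,1,0,0,0],[0,0,1,0,0,0],[0,0,1,0,0,0],[0,0,0.7,0,0,0],[0,0,0.3,0,0,0],[0,0,0,0,0,0],[0,0,0,0,0,0]],
])

```text
time: 29.85
ee_pos: [0.5973, -0.1378, 0.1242]
tool_rot: [3.141, -0.002, 0.051]
force: [-0.1, -0.6, -5.6]
gripper_width: 0.0393
```

```bash
python3 -c "
from h import *
weigh(2)
goto(.596,-.136,.1235)
"
```

```text
Fmean [ 0.78 -0.74 -5.81] sd [0.2  0.12 0.22]
t 29.95 pos [ 0.5973 -0.1378  0.1241] rpy [ 3.1406e+00 -1.7000e-03  5.0800e-02] F [ 0.58 -0.61 -6.03] w 0.0394
shift cm (tool) [-0.12 -0.18  0.06] turn deg [ 0.06 -0.1   0.05]
```

>>> move_arm([
  [[0,0,0.2,0,0,0],[0,0,0,0,0,0],[0,0,0,0,0,0]],
])

```text
time: 30.32
ee_pos: [0.5981, -0.138, 0.1241]
tool_rot: [3.14, -0.004, 0.051]
force: [-0.8, -0.5, -6.0]
gripper_width: 0.0395
```

```bash
python3 -c "
from h import *
weigh(2)
goto(.596,-.136,.1235)
"
```

```text
Fmean [-0.61  0.75 -5.45] sd [0.01 0.3  0.62]
t 30.43 pos [ 0.598 -0.138  0.124] rpy [ 3.1396 -0.0035  0.0516] F [-0.61  1.05 -4.83] w 0.0394
shift cm (tool) [-0.19 -0.21  0.05] turn deg [ 0.11 -0.2   0.09]
```

>>> move_arm([
  [[0,0,0.25,0,0,0],[0,0,0,0,0,0],[0,0,0,0,0,0]],
])

```text
time: 30.8
ee_pos: [0.5991, -0.1384, 0.124]
tool_rot: [3.138, -0.006, 0.053]
force: [-0.8, 0.0, -5.7]
gripper_width: 0.0395
```

```bash
python3 -c "
from h import *
weigh(2)
goto(.596,-.136,.1235)
"
```

```text
Fmean [-0.3  -0.14 -3.83] sd [0.11 0.08 0.37]
t 30.9 pos [ 0.5991 -0.1385  0.1239] rpy [ 3.1382 -0.0057  0.0527] F [-0.41 -0.22 -4.2 ] w 0.0394
shift cm (tool) [-0.29 -0.27  0.04] turn deg [ 0.19 -0.33  0.15]
```

D is touching down. I release and rise.

>>> move_arm([
  [[0,0,0,0,0,0],[0,0,0,0,0,0],[0,0,0,0,0,0],[0,0,-3,0.2,-0.3,0.1],[0,0,-4,0,0,0],[0,2,-3,0,0,0],[0.2,4,0,0,0,0],[0.2,5,0,0,0,0],[0.2,4,0,0,0,0],[0,0,0,0,0,0]],
], grip=6)

```text
time: 32.15
ee_pos: [0.6163, -0.2924, 0.2318]
tool_rot: [3.138, -0.009, 0.055]
force: [-0.0, 0.1, 0.3]
gripper_width: 0.0598
```

```bash
python3 -c "
from h import *
im=grab('top','t9',(95,100,355,260),3)
for x in fitcaps('top',im): print(x)
im=grab('scene','s9',(180,60,400,330),2.2)
for x in fitcaps('scene',im): print(x)
goto(.604,-.322,.16)
"
```

```text
(array([0.54015381, 0.39826492]), np.int32(145))
(array([0.45869867, 0.29959133]), np.int32(143))
(array([0.53150963, 0.41318894]), np.int32(71))
(array([0.45210917, 0.30752332]), np.int32(108))
(array([ 0.57880713, -0.03209585]), np.int32(99))
t 32.25 pos [ 0.6163 -0.2903  0.2321] rpy [ 3.1385 -0.0088  0.0566] F [-0.67  0.81  0.02] w 0.0595
shift cm (tool) [-1.47  3.08  7.2 ] turn deg [ 0.17 -0.5   0.37]
```

View pics/s9.png

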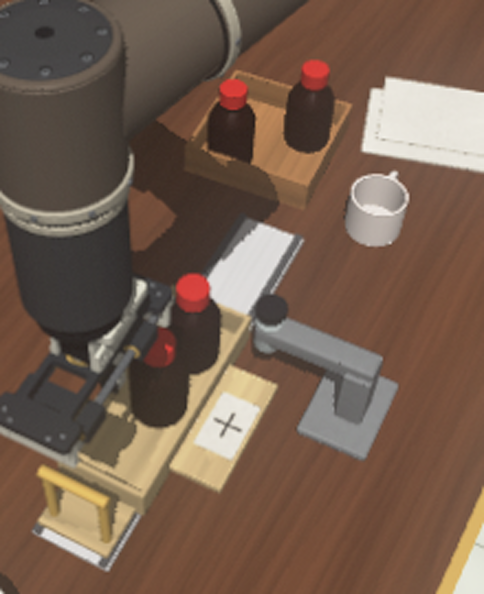

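View pics/t9.png

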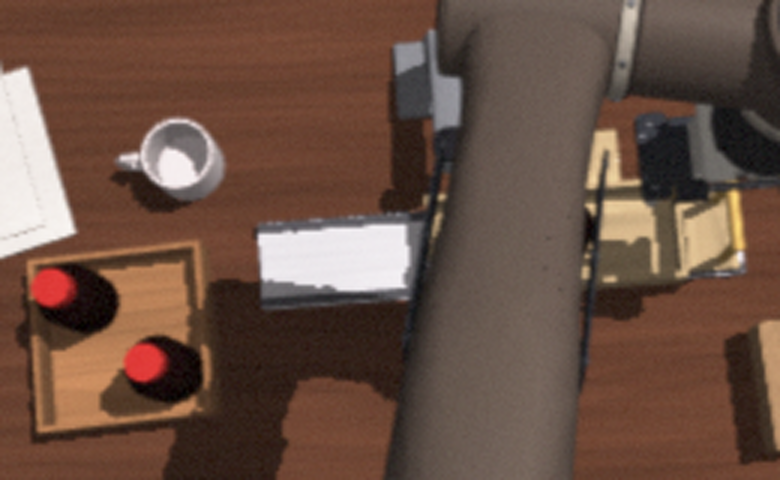

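All four bottles are upright, two in the crate and two in the tray. Next I move over the handle at about (0.604, -0.322).

>>> move_arm([
  [[-0.8,1.6,1,0.2,-0.5,0.3],[-0.6,1.5,2,0,0,0],[0,0,2,0,0,0],[0,0,2,0,0,0],[0,0,0,0,0,0]],
])

```text
time: 32.88
ee_pos: [0.6027, -0.3206, 0.1595]
tool_rot: [-3.14, 0.001, 0.055]
force: [-0.2, 0.8, 0.5]
gripper_width: 0.0595
```

```bash
python3 -c "
from h import *
grab('scene','s10',(150,200,350,340),3.5)
goto(.604,-.322,.097)
"
```

```text
t 32.92 pos [ 0.6035 -0.3209  0.1608] rpy [-3.1411e+00 -7.0000e-04  5.5600e-02] F [-0.03 -0.8   0.22] w 0.0601
shift cm (tool) [0.04 0.12 6.38] turn deg [-0.03 -0.04  0.32]
```

View pics/s10.png

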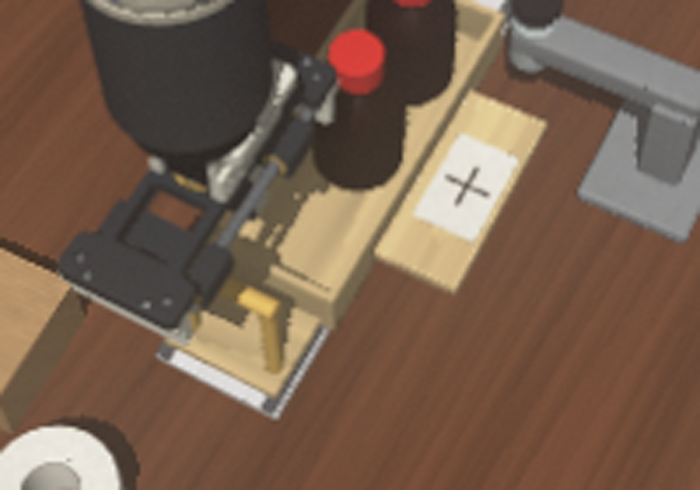

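The gripper is over the handle and clear of the bottles. I descend and then close gently.

>>> move_arm([
  [[0,0.1,1.5,0,0,0.2],[0,0,1.7,0,0,0],[0,0,1.5,0,0,0],[0,0,0.9,0,0,0],[0,0,0,0,0,0]],
])

```text
time: 33.55
ee_pos: [0.6043, -0.3218, 0.1023]
tool_rot: [3.141, -0.002, 0.053]
force: [-0.4, -0.1, 1.0]
gripper_width: 0.0598
```

```bash
python3 -c "
from h import *
weigh(2)
goto(.604,-.322,.097)
"
```

```text
Fmean [ 0.21 -0.24  0.09] sd [0.78 0.2  0.52]
t 33.65 pos [ 0.6049 -0.322   0.1034] rpy [ 3.1408 -0.0037  0.0529] F [ 0.99 -0.04  0.61] w 0.06
shift cm (tool) [-0.09 -0.    0.64] turn deg [ 0.04 -0.21  0.17]
```

>>> move_arm([
  [[0,0,0.6,0,-0.2,0],[0,0,0.1,0,0,0],[0,0,0,0,0,0]],
])

```text
time: 34.02
ee_pos: [0.6056, -0.3222, 0.0973]
tool_rot: [3.14, -0.002, 0.053]
force: [0.2, 1.2, -0.6]
gripper_width: 0.0597
```

>>> move_arm([
  [[0,0,0,0,0,0],[0,0,0,0,0,0],[0,0,0,0,0,0],[0,0,0,0,0,0],[0,0,0,0,0,0]],
], grip=0.8, force=15)

```text
time: 34.65
ee_pos: [0.6058, -0.322, 0.0977]
tool_rot: [3.14, -0.003, 0.053]
force: [0.4, 3.1, 1.8]
gripper_width: 0.0156
```

```bash
python3 -c "
from h import *
weigh(1)
goto(.604,-.322,.097)
im=grab('scene','s11',(200,180,340,320),5)
"
```

```text
Fmean [0.25 0.58 0.22] sd [0. 0. 0.]
t 34.7 pos [ 0.6058 -0.322   0.0978] rpy [ 3.1402e+00 -2.7000e-03  5.3100e-02] F [0.25 0.58 0.22] w 0.0134
shift cm (tool) [-0.18 -0.01  0.08] turn deg [ 0.08 -0.16  0.18]
```

View pics/s11.png

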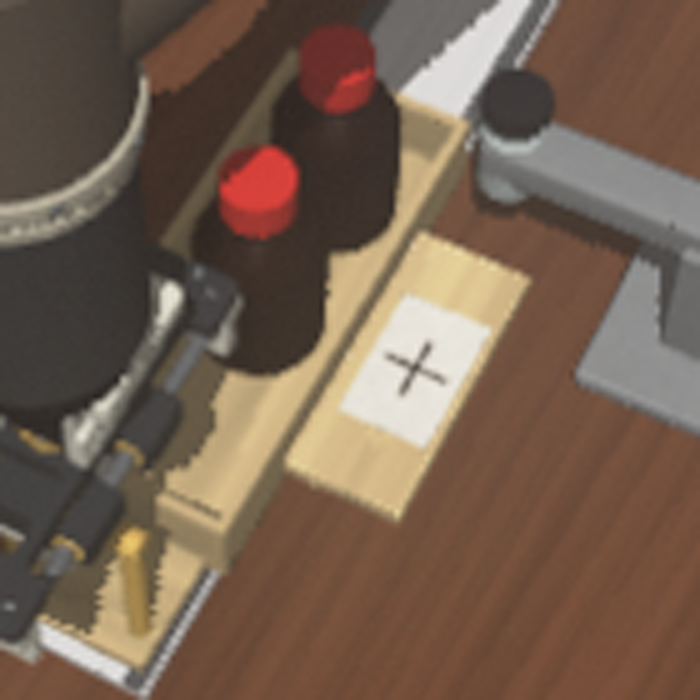

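The fingers stopped at 13.4 mm, so they hold the 14 mm bar. Before sliding I'll measure the stamp cap and cross more precisely in both initial raw images.

```bash
python3 - <<'E'
from h import *
a=cv2.imread('pics/top0raw.png')[130:165,230:305]; b=cv2.imread('pics/scene0raw.png')[185:270,270:350]
cv2.imwrite('pics/zt.png',cv2.resize(a,None,fx=10,fy=10,interpolation=cv2.INTER_CUBIC))
cv2.imwrite('pics/zs.png',cv2.resize(b,None,fx=7,fy=7,interpolation=cv2.INTER_CUBIC))
E
```

```text
(no output)
```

View pics/zt.png

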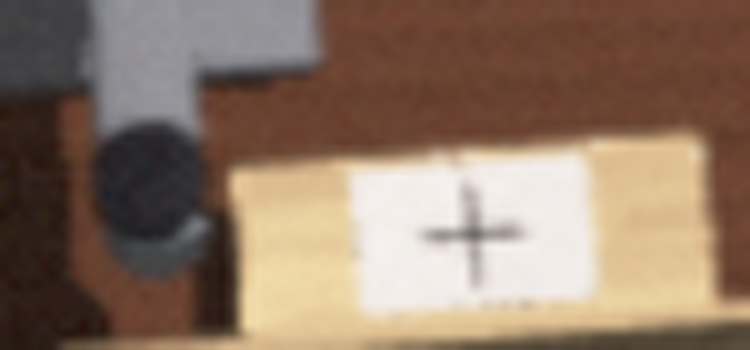

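View pics/zs.png

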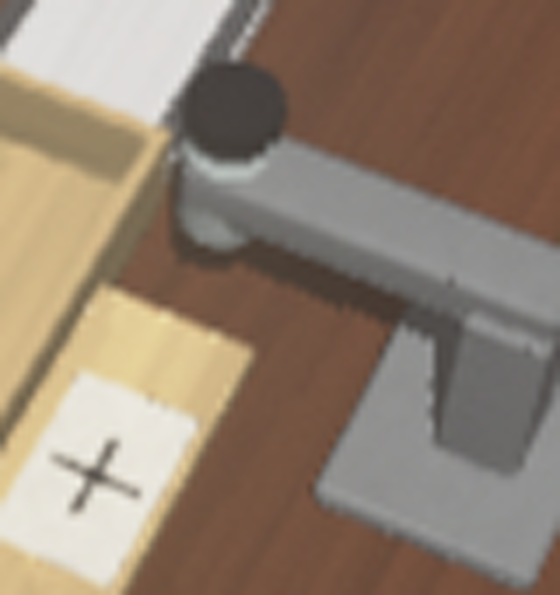

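```bash
python3 - <<'E'
from h import *
a=cv2.imread('pics/top0raw.png')
np.set_printoptions(linewidth=200)
print(a[138:160,234:256].max(2))
b=cv2.imread('pics/scene0raw.png')
print(b[190:222,293:315].max(2))
E
```

```text
[[ 55  58  61  56  62  97 136 145 150 149 156 155 157 155 146 105  71  65  66  65  61  64]
 [ 49  49  56  65  69  94 136 147 152 150 151 153 156 154 149 118 102 100  94 101  97  98]
 [ 45  53  86  98 100  99 132 145 147 151 151 153 153 156 151 122 101 103 105 103 106 103]
 [ 47  55  93 105 105  97 128 143 138 140 140 141 142 144 148 126 108 107 101 107 106 106]
 [ 46  57  90 105 108 101 119 129 110  92  80  76  78 106 129 130 117 110 109 107 108 107]
 [ 49  54  91 107 107  92  95  78  53  47  49  49  52  59  80 106 111 111 108 107 107 105]
 [ 46  50  83 103  99  84  56  41  44  44  42  42  46  49  54  71  92 106 104 107 107 106]
 [ 42  48  80  96  97  68  41  43  40  46  45  41  41  49  48  53  86 101 101 104 104 112]
 [ 43  48  57  86  88  58  38  42  42  41  44  41  42  42  54  54  66  92 104 125 140 142]
 [ 50  48  58  89  91  59  44  39  47  41  39  43  43  53  48  53  67  93 118 196 217 210]
 [ 48  47  51  84  88  59  41  45  42  38  43  48  48  49  54  53  70  93 123 216 224 221]
 [ 48  50  52  88  90  63  39  40  40  45  47  45  46  51  49  54  77 100 121 206 224 221]
 [ 45  4
[... 3115 characters left out ...]
3 112 113 115 116 115 118 124 130 139 145 149 149 148 146 144]
 [120  94  97 114 122 122 124 116 112 111 111 113 114 115 117 121 128 136 141 146 147 146]
 [119  94  90 113 126 132 135 131 125 109 105 108 111 111 113 113 113 118 124 132 139 142]
 [119  96  87 107 125 132 135 139 141 121 103 102 103 110 111 111 110 112 113 114 118 127]
 [119  94  80  89 112 134 136 140 141 139 118 109  97 101 101 107 108 108 110 111 112 114]
 [119  95  80  79  87 117 122 128 132 130 124 114  91  79  82  95  98 102 110 109 110 111]
 [119 104  84  80  79  79  83  99 106 106  98  83  78  77  77  77  80  88 100 101 106 108]
 [119 118  93  79  79  79  80  80  78  80  79  77  77  78  77  77  77  77  77  83  96  97]]
```

```bash
cat > b.py <<'E'
from h import *
def crossfit(im,cam,guess,h=6):
    g=cv2.cvtColor(im,cv2.COLOR_RGB2GRAY).astype(float)
    u,v=np.round(guess).astype(int); p=g[v-h:v+h+1,u-h:u+h+1]; w=np.clip(185-p,0,None)
    yy,xx=np.mgrid[v-h:v+h+1,u-h:u+h+1]
    return np.array([(w*xx).sum()/w.sum(),(w*yy).sum()/w.sum()])
if __name__=='__main__':
    cap={'top':(244.45,147.8),'scene':(303.15,199.4)}
    yd=np.array([-.05,.99875])
    for cam,g in(('top',(277.2,153)),('scene',(283.6,252.7))):
        im=cv2.imread(f'pics/{cam}0raw.png')[:,:,::-1].copy()
        c=crossfit(im,cam,g,5); X=ray(cam,c,.036)[:2]; S=ray(cam,cap[cam],.144)[:2]
        print(cam,'cross px',c.round(2),'world',X.round(4),'cap',S.round(4),'slide',((S-X)@yd).round(4),'perp',((S-X)@[yd[1],-yd[0]]).round(4))
E
python3 b.py
```

```text
top cross px [276.79 152.95] world [ 0.6852 -0.1283] cap [ 0.6776 -0.0222] slide 0.1063 perp -0.0023
scene cross px [283.19 252.55] world [ 0.6862 -0.1292] cap [ 0.6818 -0.0258] slide 0.1035 perp 0.0008
```

The two estimates of the slide are 106 mm and 103.5 mm. I'll slide about 105 mm slowly and then check.

>>> move_arm([
  [[0,-0.5,0,0,0,0],[0,-0.8,0,0,0,0],[0,-1,0,0,0,0],[0,-1,0,0,0,0],[0,-1,0,0,0,0],[0,-1,0,0,0,0],[0,-1,0,0,0,0],[0,-0.8,0,0,0,0],[0,-0.5,0,0,0,0],[0,0,0,0,0,0]],
])

```text
time: 36.0
ee_pos: [0.6019, -0.2419, 0.0978]
tool_rot: [3.138, -0.004, 0.054]
force: [0.5, -1.1, -0.4]
gripper_width: 0.0136
```

```bash
python3 - <<'E'
from b import *
goto(.604-.00525,-.322+.105,.097)
im=grab('scene','s12',(180,60,400,330),2.2)
X=np.array([.6862-.05*.07,-.1292+.07,.036])
s=env.get_state(); d=s['ee_pos'][1]+.322; print('moved',d)
c=crossfit(im,'scene',proj('scene',[.6862-.05*d,-.1292+d,.036]),5); print(c,ray('scene',c,.036))
E
```

```text
t 36.0 pos [ 0.6019 -0.2419  0.0978] rpy [ 3.138  -0.0036  0.0536] F [ 0.46 -1.11 -0.45] w 0.0136
shift cm (tool) [-0.18 -2.51  0.07] turn deg [ 0.2  -0.21  0.21]
moved 0.08003849752490957
[295.646875 230.4125  ] [ 0.68191963 -0.05155894  0.036     ]
```

View pics/s12.png

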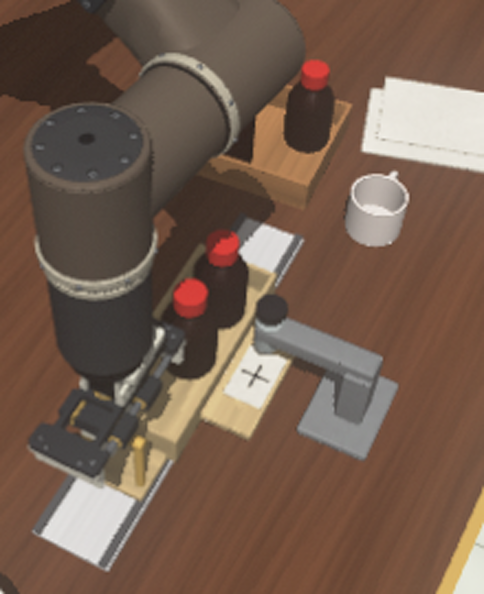

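The tray has slid about 79 mm and the bottles are steady. About 25 mm remain.

>>> move_arm([
  [[0,-0.5,0,0,0,0],[0,-0.6,0,0,0,0],[0,-0.6,0,0,0,0],[0,-0.5,0,0,0,0],[0,-0.3,0,0,0,0],[0,0,0,0,0,0],[0,0,0,0,0,0]],
])

```text
time: 36.92
ee_pos: [0.6007, -0.216, 0.0978]
tool_rot: [3.138, -0.004, 0.053]
force: [0.8, -4.0, -0.4]
gripper_width: 0.0134
```

```bash
python3 - <<'E'
from b import *
goto(.604-.00525,-.322+.105,.097)
im=grab('scene','s13',(265,180,345,260),8)
im=grab('top','t13',(210,110,310,190),8)
E
```

```text
t 36.92 pos [ 0.6007 -0.216   0.0978] rpy [ 3.1376 -0.004   0.0532] F [ 0.76 -4.03 -0.44] w 0.0134
shift cm (tool) [-0.2   0.09  0.08] turn deg [ 0.23 -0.23  0.18]
```

View pics/s13.png

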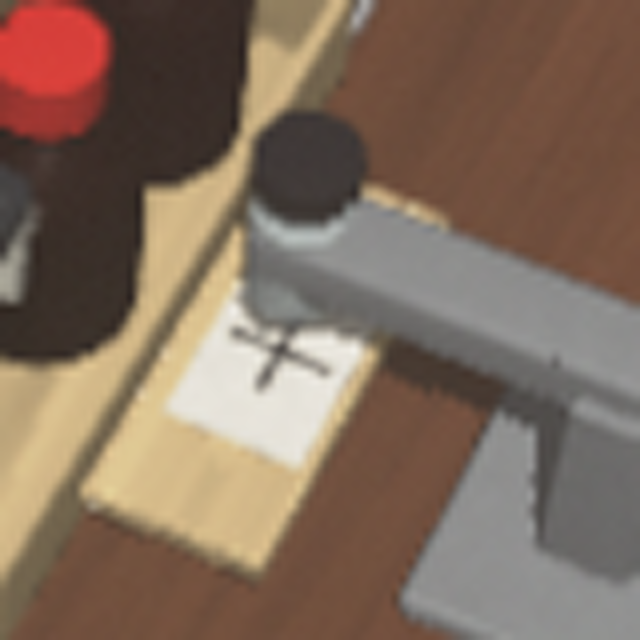

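View pics/t13.png

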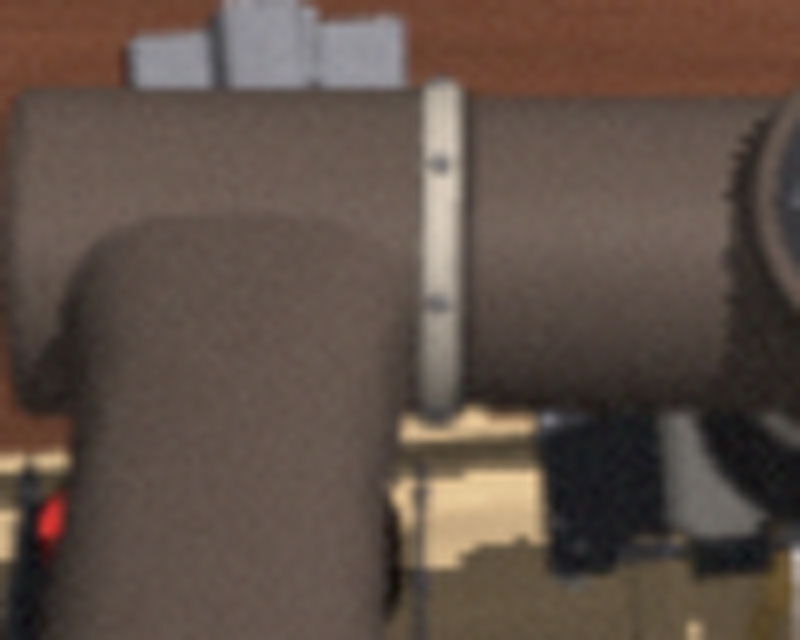

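The top view is blocked by the arm. In the scene view the cross centre is at about (281,351) in the crop, partly under the stamp's collar. I'll compute where the tip and cap should appear if aligned.

```bash
python3 - <<'E'
from h import *
im=viewer.get_image('scene'); cv2.imwrite('pics/s14raw.png',im[:,:,::-1])
c=np.array([(281+.5)/8-.5+265,(351+.5)/8-.5+180]); X=ray('scene',c,.036); print(c,X)
for z in(.05,.09,.144):
    q=proj('scene',[X[0],X[1],z]); print(z,q,(q+.5-[265,180])*8-.5)
for d in(-.005,.005):
    q=proj('scene',[X[0]-.05*d,X[1]+d,.05]); print('tip if off',d,(q+.5-[265,180])*8-.5)
b=im[212:232,288:312,::-1]; cv2.imwrite('pics/z14.png',cv2.resize(b,None,fx=28,fy=28,interpolation=cv2.INTER_CUBIC))
E
```

```text
[299.6875 223.4375] [ 0.68080166 -0.02576752  0.036     ]
0.05 [300.06778342 220.49098394] [284.04226733 327.4278715 ]
0.09 [301.19118729 211.76806972] [293.02949828 257.64455774]
0.144 [302.8001281  199.22647122] [305.9010248  157.31176979]
tip if off -0.005 [277.87400864 338.23518187]
tip if off 0.005 [290.1822211  316.66824511]
```

View pics/z14.png

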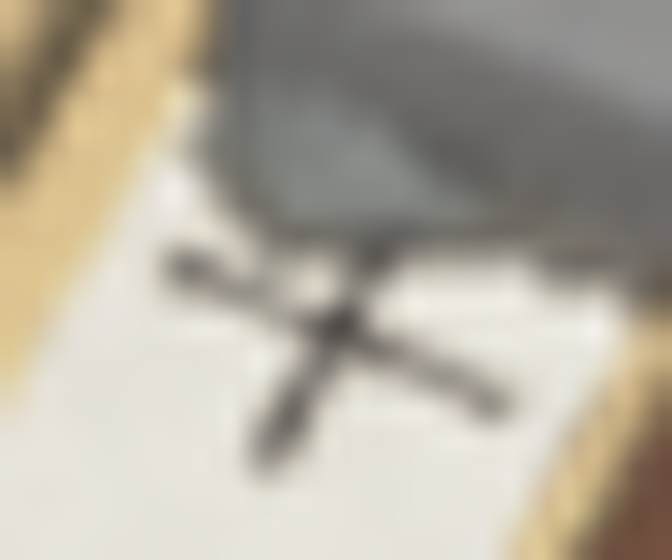

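The predicted cap position (302.8, 199.2) matches the measured one (303.15, 199.4) within 0.4 px, so the cross is under the tip to within 1–2 mm. I release the handle and rise.

>>> move_arm([
  [[0,0,0,0,0,0],[0,0,0,0,0,0],[0,0,0,0,0,0],[0,0,0,0,0,0],[0,0,-2,0.1,-0.2,0.1],[0,0,-4,0,0,0],[0,0,-5,0,0,0],[0,0,-2,0,0,0],[0,2,0,0,0,0],[0,0,0,0,0,0]],
], grip=6)

```text
time: 38.33
ee_pos: [0.6002, -0.236, 0.23]
tool_rot: [3.141, 0.003, 0.051]
force: [-0.4, -0.2, -0.9]
gripper_width: 0.0601
```

```bash
python3 - <<'E'
from h import *
im=grab('scene','s15',(265,180,345,260),8)
grab('top','t15')
goto(.680,-.024,.2)
E
```

```text
t 38.42 pos [ 0.6001 -0.2352  0.2298] rpy [-3.1416  0.004   0.0514] F [-0.22  0.31  0.01] w 0.0601
shift cm (tool) [  9.08 -20.68   2.94] turn deg [-0.    0.23  0.08]
```

View pics/s15.png

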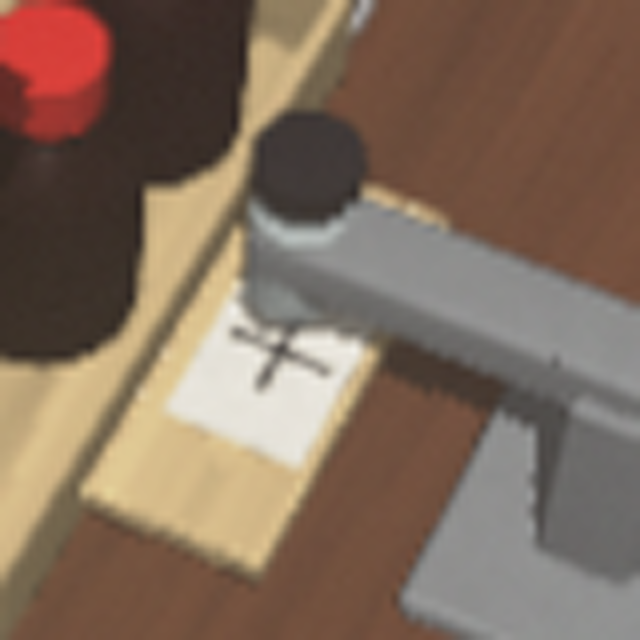

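View pics/t15.png

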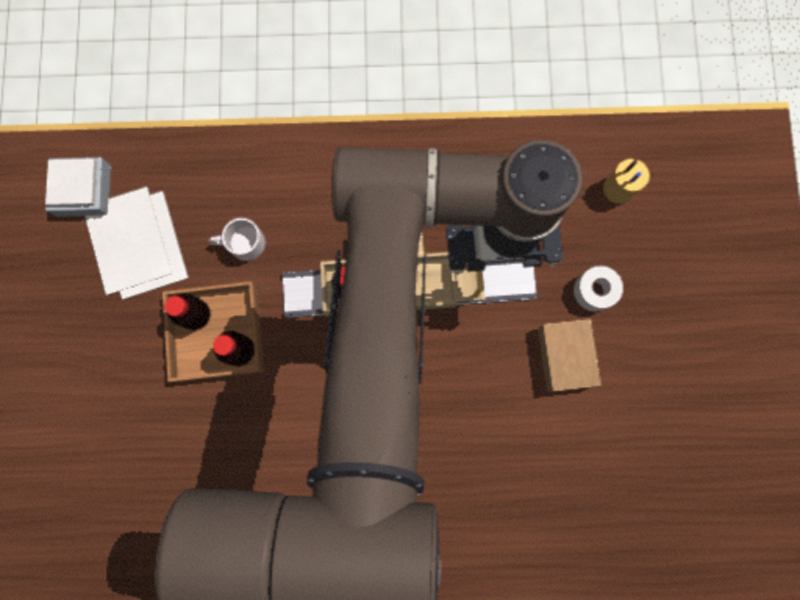

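The tray stayed put on release, but the arm blocks the top view. I'll swing aside for a top check before pressing.

>>> move_arm([
  [[-1,4,-1,0,0.2,0],[-1.5,5,0,0,0,0],[-1.5,5,0,0,0,0],[-1.5,5,0,0,0,0],[-1.5,5,0,0,0,0],[0,0,0,0,0,0]],
], grip=0)

```text
time: 39.17
ee_pos: [0.5398, -0.4836, 0.2318]
tool_rot: [-3.136, 0.01, 0.055]
force: [0.1, 0.5, -0.2]
gripper_width: 0.0053
```

```bash
python3 - <<'E'
from h import *
im=grab('top','t16',(160,110,310,210),5.2); cv2.imwrite('pics/t16raw.png',im[:,:,::-1])
goto(.680,-.024,.2)
for x in fitcaps('top',im): print(x)
np.set_printoptions(linewidth=200)
print(im[140:164,234:262].max(2))
E
```

```text
t 39.23 pos [ 0.5404 -0.482   0.2318] rpy [-3.1358  0.0099  0.0556] F [-0.2   0.33 -0.28] w 0.0029
shift cm (tool) [ 16.52 -44.94   3.28] turn deg [-0.33  0.57  0.32]
(array([ 0.59931441, -0.03221247]), np.int32(122))
(array([0.59311119, 0.05442907]), np.int32(141))
(array([0.54057733, 0.39847404]), np.int32(145))
(array([0.45878455, 0.29952712]), np.int32(143))
[[ 46  51  90  96  99 100 133 147 147 151 148 152 153 153 150 121 104 105 103 100 105 103 104 103 103 106 105 106]
 [ 45  53  90 104 101 102 131 143 141 139 140 139 142 149 149 127 107 108 107 105 107 106 106 106 107 108 107 106]
 [ 47  56  92 111 104  99 118 132 107  91  85  80  82 104 129 130 119 111 106 109 105 107 110 107 106 108 109 108]
 [ 49  50  95 105 108  93  94  80  55  47  48  49  50  55  82 105 109 103 108 106 104 105 108 105 106 105 106 103]
 [ 50  53  88 100  98  81  56  42  41  43  41  47  49  48  50  69  95 105 107 105 109 105 106 105 108 106 110 109]
 [ 46  48  78  95  99  71  42  35  43  44  46  42  45  50  50  57  88 104 105 101 104 107 110 117 118 120 130 128]
 [ 47  44  58  89  87  59  44  43  41  45  39
[... 1325 characters left out ...]
 225 223]
 [113 114 116 118 115 114 115 116 113 113 126 202 186 194 231 239 240 240 242 241 241 242 242 242 237 228 224 224]
 [113 114 116 115 114 116 113 115 115 117 135 213 198 193 232 239 241 241 241 240 241 241 242 243 239 229 226 225]
 [109 113 115 113 115 117 118 115 113 119 158 225 211 191 230 240 241 240 239 241 241 241 242 241 239 231 227 228]
 [109 112 114 114 117 114 115 116 120 156 220 241 239 240 243 242 242 238 239 239 240 241 241 241 237 232 231 233]
 [110 112 113 112 112 115 121 143 157 216 238 238 238 238 240 239 237 230 231 223 229 227 229 235 227 229 232 232]
 [104 107 111 113 112 136 157 212 216 226 233 224 229 231 232 233 231 231 230 229 230 229 229 230 229 228 227 226]]
```

View pics/t16.png

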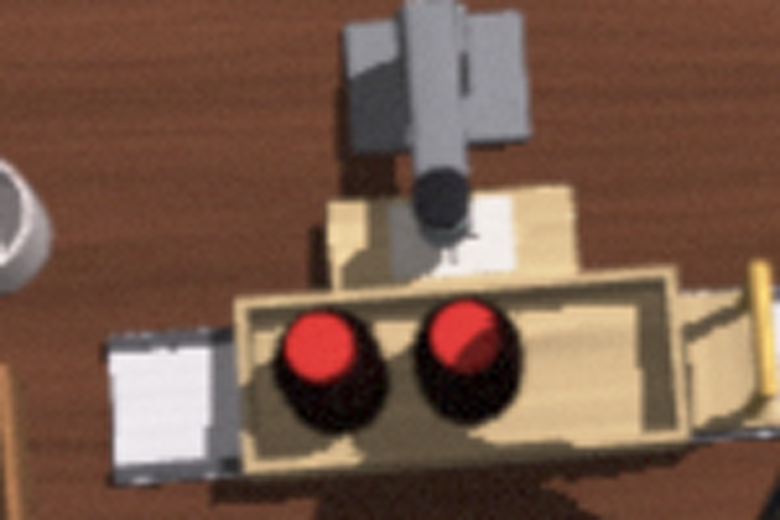

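```bash
python3 - <<'E'
from h import *
for c in((246.1,155.2),): print(ray('top',c,.036))
print(ray('top',(244.45,147.8),.144), proj('top',[.6776,-.0222,.036]))
E
```

```text
[ 0.68026896 -0.02390509  0.036     ]
[ 0.67764684 -0.02221156  0.144     ] [245.61441077 155.97918345]
```

The top view puts the cross within about 2 mm of the tip and the scene view within 1 mm, so I'll press. I approach above the cap at (0.680, -0.024) with the fingers closed.

>>> move_arm([
  [[1.2,-4,0,-0.3,0.5,0.3],[1.7,-5,0,0,0,0],[1.7,-5,0,0,0,0],[1.7,-5,0,0,0,0],[1.7,-5,0,0,0,0],[1.7,-5,0,0,0,0],[1.7,-5,0,0,0,0],[1.7,-5,0,0,0,0],[1,-3,0,0,0,0],[0,0,0,0,0,0]],
])

```text
time: 40.48
ee_pos: [0.6594, -0.0296, 0.2259]
tool_rot: [-3.137, 0.009, 0.06]
force: [-0.9, 0.8, 0.6]
gripper_width: 0.0008
```

```bash
python3 - <<'E'
from h import *
goto(.680,-.024,.17)
E
```

```text
t 40.48 pos [ 0.6594 -0.0296  0.2259] rpy [-3.1372  0.0086  0.0603] F [-0.92  0.82  0.61] w 0.0008
shift cm (tool) [ 2.14 -0.41  5.58] turn deg [-0.25  0.49  0.59]
```

>>> move_arm([
  [[1.2,-0.4,0.5,-0.2,0.5,0.5],[0.9,0,1.5,0,0,0],[0,0,1.8,0,0,0],[0,0,1,0,0,0],[0,0,0,0,0,0]],
])

```text
time: 41.1
ee_pos: [0.6805, -0.0255, 0.1725]
tool_rot: [-3.141, 0.003, 0.049]
force: [-0.5, -0.1, -0.1]
gripper_width: 0.0007
```

```bash
python3 - <<'E'
from h import *
im=grab('scene','s17',(240,150,360,250),6)
goto(.680,-.024,.144)
E
```

```text
t 41.15 pos [ 0.6808 -0.0255  0.1731] rpy [-3.1412e+00  1.8000e-03  4.9400e-02] F [-0.47 -0.81 -0.36] w 0.0006
shift cm (tool) [-0.07 -0.15  2.91] turn deg [-0.02  0.1  -0.03]
```

View pics/s17.png

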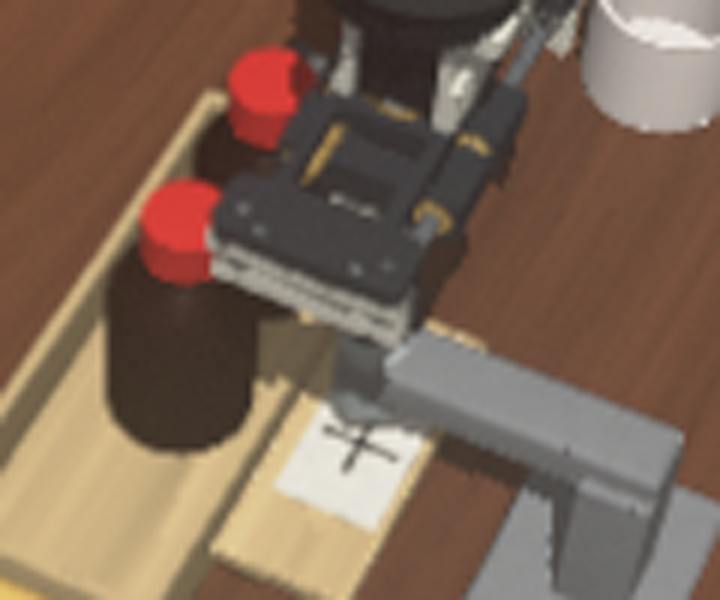

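>>> move_arm([
  [[0,-0.1,0.8,0,0,0],[0,0,0.8,0,0,0],[0,0,0.6,0,0,0],[0,0,0,0,0,0]],
])

```text
time: 41.65
ee_pos: [0.6813, -0.0247, 0.1509]
tool_rot: [-3.141, -0.0, 0.049]
force: [-0.6, 0.6, -0.5]
gripper_width: 0.0005
```

>>> move_arm([
  [[0,0,0.4,0,0,0],[0,0,0.4,0,0,0],[0,0,0,0,0,0]],
])

```text
time: 42.02
ee_pos: [0.6816, -0.0246, 0.1433]
tool_rot: [-3.141, -0.001, 0.049]
force: [-1.2, 0.2, 2.6]
gripper_width: 0.0003
```

```bash
python3 - <<'E'
from h import *
weigh(1)
goto(.680,-.024,.134)
E
```

```text
Fmean [-0.84  0.06  2.41] sd [0. 0. 0.]
t 42.08 pos [ 0.6816 -0.0246  0.1435] rpy [-3.1411e+00 -1.5000e-03  4.9500e-02] F [-0.84  0.06  2.41] w 0.0004
shift cm (tool) [-0.16 -0.07  0.95] turn deg [-0.03 -0.08 -0.03]
```

There is contact at z = 0.1435 with 2.4 N. I press about 10 mm down.

>>> move_arm([
  [[0,0,0.5,0,0,0],[0,0,0.5,0,0,0],[0,0,0.2,0,0,0],[0,0,0.1,0,0,0],[0,0,0.1,0,0,0]],
])

```text
time: 42.7
ee_pos: [0.682, -0.0247, 0.1326]
tool_rot: [3.141, -0.004, 0.051]
force: [-3.3, 2.1, 9.8]
gripper_width: 0.0005
```

```bash
python3 - <<'E'
from h import *
weigh(2)
goto(.680,-.024,.134)
im=grab('scene','s18',(240,150,360,250),6)
E
```

```text
Fmean [-3.73  0.68  8.86] sd [0.33 0.45 0.31]
t 42.8 pos [ 0.682  -0.0247  0.1327] rpy [ 3.1414 -0.0044  0.0506] F [-4.06  1.13  9.17] w 0.0003
shift cm (tool) [-0.19 -0.08 -0.13] turn deg [ 0.01 -0.25  0.04]
```

8.9 N corresponds to about 11 mm of travel, confirmed by z = 0.1327. I hold a little longer, then lift straight off.

>>> move_arm([
  [[0,0,0,0,0,0],[0,0,0,0,0,0],[0,0,0,0,0,0],[0,0,-0.5,0,0,0],[0,0,-1,0,0,0],[0,0,-3,0,0,0],[0,0,-4,0,0,0],[0,0,-2,0,0,0],[0,0,0,0,0,0]],
])

```text
time: 43.98
ee_pos: [0.6813, -0.0245, 0.2423]
tool_rot: [3.142, -0.005, 0.051]
force: [-0.2, 0.1, -1.2]
gripper_width: 0.0009
```

>>> move_arm([
  [[-1,4,0,0,0,0],[-1.5,5,0,0,0,0],[-1.5,5,0,0,0,0],[-1.5,5,0,0,0,0],[-1.5,5,0,0,0,0],[-1.5,5,0,0,0,0],[-1.5,5,0,0,0,0],[-1.5,5,0,0,0,0],[-1.5,5,0,0,0,0],[0,0,0,0,0,0]],
])

```text
time: 45.22
ee_pos: [0.567, -0.4812, 0.2238]
tool_rot: [-3.133, 0.011, 0.053]
force: [-0.5, 0.1, -0.4]
gripper_width: 0.001
```

```bash
python3 - <<'E'
from h import *
goto()
im=grab('scene','s19'); cv2.imwrite('pics/s19z.png',cv2.resize(im[180:260,265:345,::-1],None,fx=7,fy=7,interpolation=cv2.INTER_CUBIC))
for x in fitcaps('scene',im): print('scene',x)
im=grab('top','t19')
cv2.imwrite('pics/t19z.png',cv2.resize(im[110:210,160:310,::-1],None,fx=5.2,fy=5.2,interpolation=cv2.INTER_CUBIC))
for x in fitcaps('top',im): print('top',x)
E
```

```text
t 45.23 pos [ 0.567  -0.4812  0.2238] rpy [-3.1328  0.0107  0.0527] F [-0.46  0.14 -0.37] w 0.001
shift cm (tool) [0. 0. 0.] turn deg [-0.5   0.61  0.15]
scene (array([0.53129831, 0.41333554]), np.int32(72))
scene (array([0.45262781, 0.30635634]), np.int32(115))
scene (array([0.57522395, 0.07568315]), np.int32(114))
top (array([ 0.59931218, -0.0312385 ]), np.int32(82))
top (array([0.5929746 , 0.05436413]), np.int32(142))
top (array([0.54027513, 0.39817164]), np.int32(144))
top (array([0.45880503, 0.29978972]), np.int32(142))
```

View pics/s19.png

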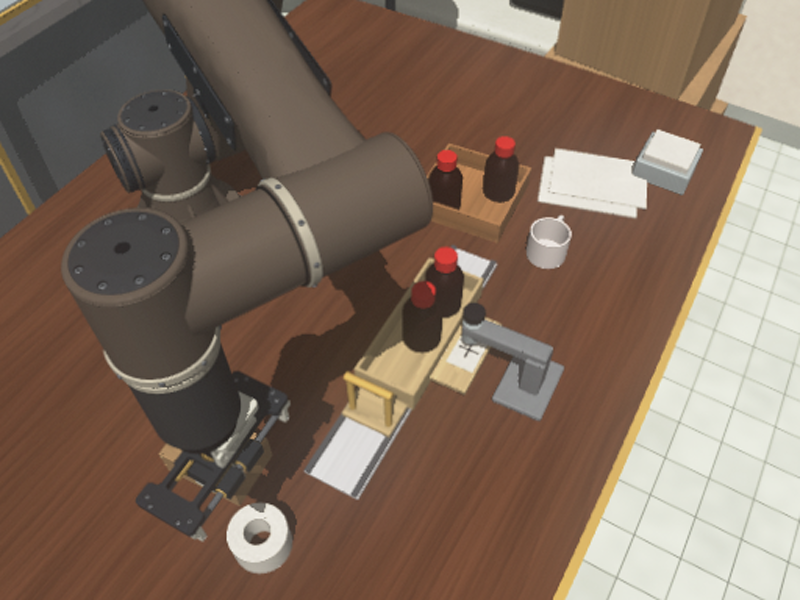

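View pics/s19z.png

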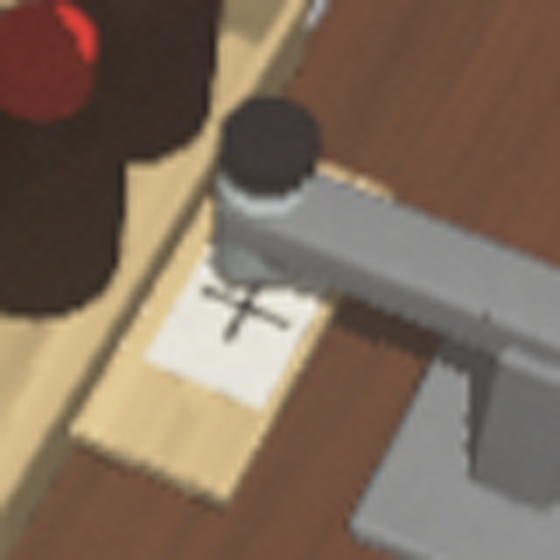

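View pics/t19.png

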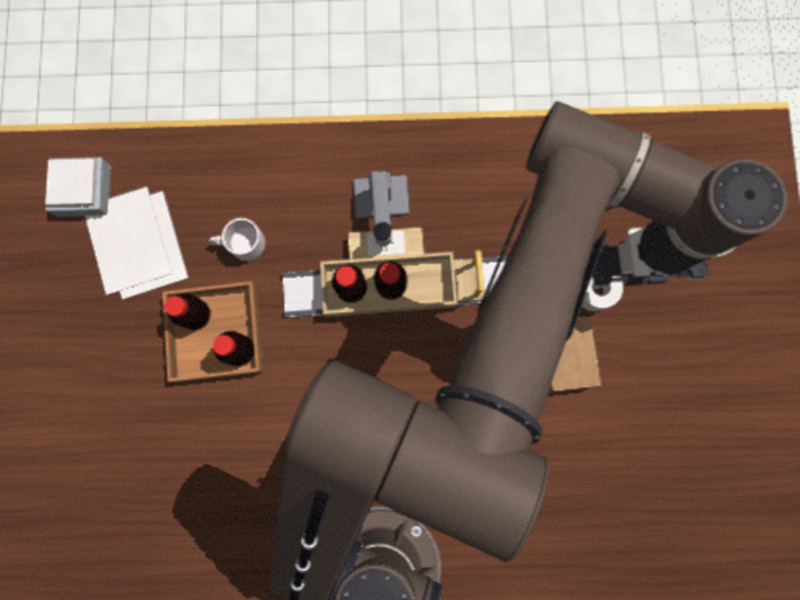

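All four bottles stand upright in place, with top-view cap positions unchanged since before the press. The stamp cap is up again, the cross is still under it, and the arm touches nothing. I'm handing in.

```bash
python3 - <<'E'
from rig import env
s=env.get_state(); print(abs(s['joint_velocities']).max())
print(env.finish_job())
E
```

```text
0.033666428417750145
the job is handed in; nothing more can be done
None
```

I sorted all four bottles, slid the tray under the stamp, pressed the cap once and handed the job in at about 45 s. No verdict was reported, so the results below come from my own checks.

- **Sorting:** Two bottles lifted at about 2.5 N and 3.1 N, so they were empty and went into the returns crate. The other two lifted at 6.6 N and 6.2 N, so they were full and went into the tray's +y and middle slots.
- **Sliding:** I slid the tray about 105 mm by its handle.
- **Pressing:** I pressed the cap to about 8.9 N, which is roughly 11 mm of travel, then released it and moved the arm away.

**Last checks:** The pictures show all four bottles upright in their places and no bottle knocked during the run. The mug, label roll and box look unmoved, though the arm partly covers the roll and box in the last top view. The stamp cap is up again and the robot is clear of everything.

**Disagreement between cameras:** The scene view put the cross within about 1 mm of the tip, and the top view about 2 mm short along the slide and 3 mm off sideways. The tip itself is hidden under the stamp's collar, so I judged its position from the cap above it. Both figures are inside the 5 mm tolerance.

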